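Zero the tare dial and check-weigh a column of calculators

TASK

Turn the knob on the scale's sloping tare dial until its pointer stands on the zero mark at the top of the dial, and let go. Then set the two closed calculators from the table, one after the other and without dropping them, keys up and squarely on top of the one already lying on the scale's pan, leaving that one where it lies and the open shells, boards and other things undisturbed. Last, push the weigh lever on the scale all the way over, away from the robot.

Things in the scene. Friction and masses are not known exactly. Their poses are not given: they have to be found in the camera images.
- scale: grey bench scale fixed to the table, 200 mm deep (local x) and 445 mm wide (local y -250 to +195 mm), plinth 40 mm high; origin: on the table; at yaw 0 x points away from the robot, y to its left; z up. From left to right: steel pan, sloping console with the tare dial, weigh lever
- pan_top (a point): centre of the top surface of the steel pan, 180 (x) x 175 (y) mm, 55 mm above the table, local (0, 100) mm on the scale; axes as the scale's
- dial_face (a point): centre of the aluminium tare dial, 136 mm across, on the console (150 mm wide, local y -155 to -5 mm on the scale). The face slopes at 35 degrees from level, down away from the robot: 142 mm high near the robot, 45 mm on the far side; axes as the scale's. The zero mark is the one long broad mark, at the dial's highest point; the others are short and thin, 30 degrees apart
- knob_grip (a point): where to grip the tare knob: on its axis, 30 mm out from the sloping face. Turns with it: z straight out of the face (leans 35 degrees away from the robot), x along the grip bar to the pointer end (white line on the bar, black finger beyond), y across the bar. Bar 62 long, 18 wide, standing 9 to 35 mm out from the face, on a skirt 64 mm across
- tare_knob (a joint): angle of the tare knob, rad: 0 with the pointer on the zero mark; grows counter-clockwise as seen looking onto the dial; stays where it is left; range -2.6 to 2.6
- weigh_lever (a joint): angle of the weigh lever, rad: 0 leaning to the robot (off), 1.0 leaning fully away from it (on); it stays where it is left; needs about 1 N at the tip
- weigh_lever_tip (a point): centre of the steel ball, 26 mm across, at the tip of the weigh lever, a 10 mm rod 80 mm long that pivots 62 mm above the table; the tip swings in the scale's x-z plane from 38 mm before to 38 mm beyond the pivot, about 132 to 142 mm above the table
- calc_first: a closed beige calculator, a flat box 135 x 62 x 32 mm (long x wide x high), keys and display window on top, all three alike; origin: centre of its underside; x along its length, y across its width, z up. This one lies on the pan and stays there as the foot of the column
- calc_a: a closed beige calculator, a flat box 135 x 62 x 32 mm (long x wide x high), keys and display window on top, all three alike; origin: centre of its underside; x along its length, y across its width, z up. One of the two on the table to be stacked (either first)
- calc_b: a closed beige calculator, a flat box 135 x 62 x 32 mm (long x wide x high), keys and display window on top, all three alike; origin: centre of its underside; x along its length, y across its width, z up. One of the two on the table to be stacked (either first)
- half_shell_1: an open beige half shell, 135 x 62 x 20 mm, hollow like a shallow tray; origin: centre of its underside. Not one of the calculators to be stacked; to be left alone
- half_shell_2: an open beige half shell, 135 x 62 x 20 mm, hollow like a shallow tray; origin: centre of its underside. Not one of the calculators to be stacked; to be left alone
- board_1: green circuit board, 100 x 52 x 4 mm plus low components; origin: centre of its underside; to be left alone
- board_2: green circuit board like board_1; to be left alone
- window: red acrylic display window, 80 x 30 x 5 mm; origin: centre of its underside; to be left alone
- screwdriver: screwdriver lying on the table; to be left alone
Not all that is in view belongs to the job. What is shaped like the calc_b but orange or purple is not meant.

How it is judged:
On the way, in this order (a step that is already met when the one before it is completed fails the run):
1. the tare pointer stands on zero and the knob is let go (value of joint tare_knob between -0.09 and 0.09 rad and contact force between the fingers and tare_knob below 0.2 N), for 0.2 s.
2. one calculator from the table lies squarely on the first one, let go (value of joint tare_knob between -0.09 and 0.09 rad and (((horizontal distance between calc_a and calc_first below 0.01 m and z of calc_a in the frame of calc_first between 0.028 and 0.036 m and angle between the x axis of calc_a and the x axis of calc_first, either way round below 0.14 rad and angle between calc_a's own z axis and vertical below 0.1 rad) and contact force between the fingers and calc_a below 0.2 N and linear speed of calc_a below 0.03 m/s) or ((horizontal distance between calc_b and calc_first below 0.01 m and z of calc_b in the frame of calc_first between 0.028 and 0.036 m and angle between the x axis of calc_b and the x axis of calc_first, either way round below 0.14 rad and angle between calc_b's own z axis and vertical below 0.1 rad) and contact force between the fingers and calc_b below 0.2 N and linear speed of calc_b below 0.03 m/s))), for 0.2 s.
3. the other calculator lies squarely on top of that, let go (value of joint tare_knob between -0.09 and 0.09 rad and (((horizontal distance between calc_a and calc_first below 0.01 m and z of calc_a in the frame of calc_first between 0.028 and 0.036 m and angle between the x axis of calc_a and the x axis of calc_first, either way round below 0.14 rad and angle between calc_a's own z axis and vertical below 0.1 rad) and (horizontal distance between calc_b and calc_a below 0.01 m and z of calc_b in the frame of calc_a between 0.028 and 0.036 m and angle between the x axis of calc_b and the x axis of calc_a, either way round below 0.14 rad and angle between calc_b's own z axis and vertical below 0.1 rad)) or ((horizontal distance between calc_b and calc_first below 0.01 m and z of calc_b in the frame of calc_first between 0.028 and 0.036 m and angle between the x axis of calc_b and the x axis of calc_first, either way round below 0.14 rad and angle between calc_b's own z axis and vertical below 0.1 rad) and (horizontal distance between calc_a and calc_b below 0.01 m and z of calc_a in the frame of calc_b between 0.028 and 0.036 m and angle between the x axis of calc_a and the x axis of calc_b, either way round below 0.14 rad and angle between calc_a's own z axis and vertical below 0.1 rad))) and contact force between the fingers and calc_a below 0.2 N and contact force between the fingers and calc_b below 0.2 N and linear speed of each of calc_a, calc_b below 0.03 m/s), for 0.2 s.
4. the weigh lever is pushed fully over (value of joint tare_knob between -0.09 and 0.09 rad and (((horizontal distance between calc_a and calc_first below 0.01 m and z of calc_a in the frame of calc_first between 0.028 and 0.036 m and angle between the x axis of calc_a and the x axis of calc_first, either way round below 0.14 rad and angle between calc_a's own z axis and vertical below 0.1 rad) and (horizontal distance between calc_b and calc_a below 0.01 m and z of calc_b in the frame of calc_a between 0.028 and 0.036 m and angle between the x axis of calc_b and the x axis of calc_a, either way round below 0.14 rad and angle between calc_b's own z axis and vertical below 0.1 rad)) or ((horizontal distance between calc_b and calc_first below 0.01 m and z of calc_b in the frame of calc_first between 0.028 and 0.036 m and angle between the x axis of calc_b and the x axis of calc_first, either way round below 0.14 rad and angle between calc_b's own z axis and vertical below 0.1 rad) and (horizontal distance between calc_a and calc_b below 0.01 m and z of calc_a in the frame of calc_b between 0.028 and 0.036 m and angle between the x axis of calc_a and the x axis of calc_b, either way round below 0.14 rad and angle between calc_a's own z axis and vertical below 0.1 rad))) and value of joint weigh_lever above 0.9 rad), for 0.1 s.
At the end, for the whole second after the job is handed in: Tare pointer within 0.09 rad of zero; first calculator level, within 20 mm of its starting place on the pan; the other two keys up and at rest on it in one column, each within 10 mm and 0.14 rad (8 degrees) of the one below; weigh lever at 0.9 rad or more (all of step 4 and distance of calc_first from where it was at the start of the episode below 0.02 m and angle between calc_first's own z axis and vertical below 0.1 rad and linear speed of each of calc_first, calc_a, calc_b below 0.03 m/s); the robot touches nothing.
It fails at once if a calculator is dropped (moves faster than 0.6 m/s, out of the fingers) ((linear speed of calc_a above 0.6 m/s and contact force between the fingers and calc_a below 0.05 N) or (linear speed of calc_b above 0.6 m/s and contact force between the fingers and calc_b below 0.05 N)).
It fails at once if the first calculator is shifted by more than 20 mm (distance of calc_first from where it was at the start of the episode above 0.02 m).
It fails at once if a shell, board, window or screwdriver that is to be left alone is moved by more than 30 mm (distance of any of half_shell_1, half_shell_2, board_1, board_2, window, screwdriver from where it was at the start of the episode above 0.03 m).
It also fails if it takes over 72 s, if anything falls off the work surface, if the arm or the gripper's body presses on something with over 40 N, if the wrist force passes 120 N, or if a joint passes its speed limit or range.

ROBOT

A 6-joint arm with a two-finger parallel gripper is mounted at the origin on the work surface. World frame = base frame: x ahead of the robot, y to its left, z up, the work surface at z = 0. Lengths are in m, angles in rad, forces in N, time in s.
With the tool pointing down it reaches from about 0.25 to 0.725 m from the base axis. Payload 9.7 kg.
Tool frame: the origin (TCP) lies at the very end of the fingers, on their centre line; the grasp point (between the pads) lies 19 mm behind it; z points along the fingers, x is the direction in which the jaws open and shut, and the axes are right-handed (so a half turn about z gives the same grasp; the last joint's range is limited). The gripper opens to 85 mm and grips with 20 to 120 N. Pads are 22 mm wide; open, the fingers measure 114 mm over their backs; the gripper's body (76 mm by 85 mm) begins 54 mm behind the grasp point. The pads swing forward as they close: fully open they stand 13 mm farther back than shut.
Start: joints at [-1.116, 0.087, 0.176, 1.66, 0, 1.571], TCP at [0.242, -0.494, 0.231] pointing down, gripper open.
Joint ranges: [-3.13, 3.13], [-0.85, 1.81], [-1.15, 1.24], [-2.2, 2.28], [-1.44, 1.52], [-3.14, 3.14]. Speed limits (rad/s): [2.22, 2.22, 2.57, 3.14, 3.14, 3.14].

INTERFACE

Orientations are given as a unit quaternion [x, y, z, w].
In Python, from station import get_state, camera, hand_in, recognise, trace gives the robot as it stands.
- The arm moves only by the tool jog_arm, never from a script. Its argument "steps" is a list that holds one entry, the list of rows, each a list of 6 numbers: the shift along the tool's x, y, z in mm, then the turn, a rotation vector about the tool's x, y, z in rad. In form: [[[dx, dy, dz, wx, wy, wz], ...]]. A call has 1 to 5 rows; each row is the pose to reach, as a shift and turn from the pose commanded when the call began, along the tool's axes at that moment; what a row does not reach only later rows make up. A row lasts 1/12 s, in which the tool goes at most 41.7 mm and 7.16 degrees, less where a joint would pass 70% of its speed; a pose out of reach is approached as far as the arm can. A call with a gripper value outside its range is refused whole. "gripper" is the opening, from 0 (shut) to 1 (fully open), set as the call begins (left out, the last holds). The fingers move at their own pace and stop on an object; "force" is the grip in N (left out, the last holds). Time passes only in rows, so rows that repeat a pose let the fingers close. It gives the time, the measured TCP pose, the force and the opening at its end, in the units of the state.
- get_state(): the state, without advancing time (a new reading comes with each control period).
- camera(name): name is "side" or "top" or "wrist"; returns a dict with "image" (384x512x3 uint8, red, green, blue), "vfov" (degrees; the focal length in pixels is half the picture's height over the tangent of half this angle, whatever the lens; pixels are square), "cx", "cy" (the principal point, pixels), "R" (3x3) and "t" (3): a world point X has camera coordinates R X + t. Camera axes: x right, y down, z forward; pixel columns grow to the right and rows downward; lengths in m; the calibration is good to about 2 mm. The wrist camera is an equidistant fisheye: a pixel r from the principal point sees the ray r / f radians off the axis. A picture is of the moment at which its call begins. There is no depth.
- hand_in(): hands the job in, once; it reports no verdict.
Trained networks look in a picture, given as the dict that the camera call returned (one of the last four; its "shot" number tells which), for a name from the list of things; names that differ only in an ending like _2 or _b are one class to them, and where a whole thing is asked for, a point or a joint stands for the part that bears it (a point fixed in the world has none). Each returns a list of dicts, best first, with "conf" (0 to 1); they miss things now and then, are a little off and sometimes report something else, mostly with a low value. They report only what shows in the picture. A call takes as long as a camera call. They do not tell look-alikes from the thing itself.
- recognise(name, picture): "pixel" ([column, row] in pixels, amid what is visible of it).
- trace(name, picture): "mask" (384x512 bool, what is visible of it) and "pixel" ([column, row] in pixels, amid what is visible of it).
The state is a dict: "t": time; "joints": joint angles; "joint_vel": joint speeds; "joint_torque": joint torques, N m; "tcp_pos": TCP position; "ee_rot": TCP orientation; "ft_force": force on the tool from outside, world axes, zero at the start; "wrist_torque": the same for the moment, N m; "gripper_width": opening from 0.0 (shut) to 1.0 (fully open).
Only numpy, scipy, OpenCV 4.12 (cv2) and the standard library are available. Lean on these libraries where they do the work, as an engineer would, in place of code of your own. Each camera call takes 0.05 s, during which the arm holds its last target. There are 200 camera calls.

## Working session

There is one attempt and no reset: what is moved stays moved. The work goes in short steps, Python scripts to look and compute and a tool call to move; the robot and the scene stay as the last step left them, time stands still between calls to the robot, and variables do not carry over. Pictures are saved under pics/ and viewed, about 8 in all and at most 12, crops included, and the job is handed in when it is done.

Besides the shell and the picture viewer there is one more tool, called after "Emit:" as name([rows], argument=value, ...), one row to a line, values as JSON. jog_arm: Moves the arm, as the interface text tells. Its arguments: {"type":"object","properties":{"steps":{"type":"array","items":{"type":"array","items":{"type":"array","items":{"type":"number"}}}},"gripper":{"type":"number"},"force":{"type":"number"}},"required":["steps"]}

```bash
ls; mkdir -p pics; python3 - <<'E'
from station import *
import cv2,numpy as np
s=get_state(); print({k:np.round(v,3).tolist() for k,v in s.items()})
for n in ["side","top"]:
    c=camera(n); cv2.imwrite(f"pics/{n}0.png",cv2.resize(c["image"][:,:,::-1],(800,600),interpolation=cv2.INTER_CUBIC))
    print(n,c["vfov"],c["cx"],c["cy"],np.round(c["R"],4).tolist(),np.round(c["t"],4).tolist())
    for o in ["scale","pan_top","dial_face","knob_grip","weigh_lever_tip","calc_a","half_shell_1","board_1","window","screwdriver"]:
        print(o,[(np.round(d["pixel"]).tolist(),round(d["conf"],2)) for d in recognise(o,c)])
E
```

```text
pics
{'t': 0.0, 'joints': [-1.116, 0.087, 0.175, 1.66, 0.0, 1.571], 'joint_vel': [-0.001, -0.001, -0.001, 0.001, 0.001, 0.0], 'joint_torque': [0.0, -52.039, 46.48, 0.016, 0.0, -0.0], 'tcp_pos': [0.242, -0.494, 0.231], 'ee_rot': [0.848, -0.529, -0.001, -0.0], 'ft_force': [-0.249, 0.46, 0.27], 'wrist_torque': [0.003, 0.045, 0.0], 'gripper_width': 1.003}
side 49.97699664522549 259.37576636027825 190.91146482855436 [[-0.9085, -0.4178, -0.0001], [-0.2754, 0.599, -0.752], [0.3142, -0.6831, -0.6592]] [0.521, 0.1279, 1.3746]
scale [([176.0, 222.0], 0.71), ([297.0, 155.0], 0.63), ([204.0, 163.0], 0.18)]
pan_top [([296.0, 154.0], 0.89)]
dial_face [([297.0, 153.0], 0.69), ([278.0, 243.0], 0.54)]
knob_grip [([294.0, 130.0], 0.55), ([297.0, 153.0], 0.21)]
weigh_lever_tip [([237.0, 138.0], 0.69), ([318.0, 112.0], 0.62)]
calc_a [([214.0, 282.0], 0.91), ([191.0, 350.0], 0.78), ([234.0, 223.0], 0.72), ([335.0, 282.0], 0.61)]
half_shell_1 [([238.0, 144.0], 0.95), ([279.0, 242.0], 0.73)]
board_1 [([185.0, 196.0], 0.78), ([179.0, 221.0], 0.67), ([276.0, 164.0], 0.3)]
window [([289.0, 296.0], 0.85)]
screwdriver [([204.0, 162.0], 0.48)]
top 57.83229215581797 263.1706091592447 191.27851725758006 [[-0.0179, -0.9992, 0.0345], [-0.9906, 0.013, -0.1365], [0.1359, -0.0366, -0.99]] [0.1609, 0.4955, 1.0363]
scale [([381.0, 191.0], 0.85)]
pan_top [([379.0, 192.0], 0.94)]
dial_face [([380.0, 195.0], 0.95)]
knob_grip [([398.0, 175.0], 0.63)]
weigh_lever_tip [([443.0, 192.0], 0.66)]
calc_a [([158.0, 195.0], 0.88), ([88.0, 212.0], 0.72), ([215.0, 296.0], 0.61), ([232.0, 168.0], 0.58)]
half_shell_1 [([375.0, 114.0], 0.87), ([232.0, 226.0], 0.71)]
board_1 [([213.0, 123.0], 0.95), ([254.0, 107.0], 0.81)]
window [([179.0, 262.0], 0.7), ([330.0, 178.0], 0.51)]
screwdriver [([313.0, 91.0], 0.47)]
```

View pics/top0.png

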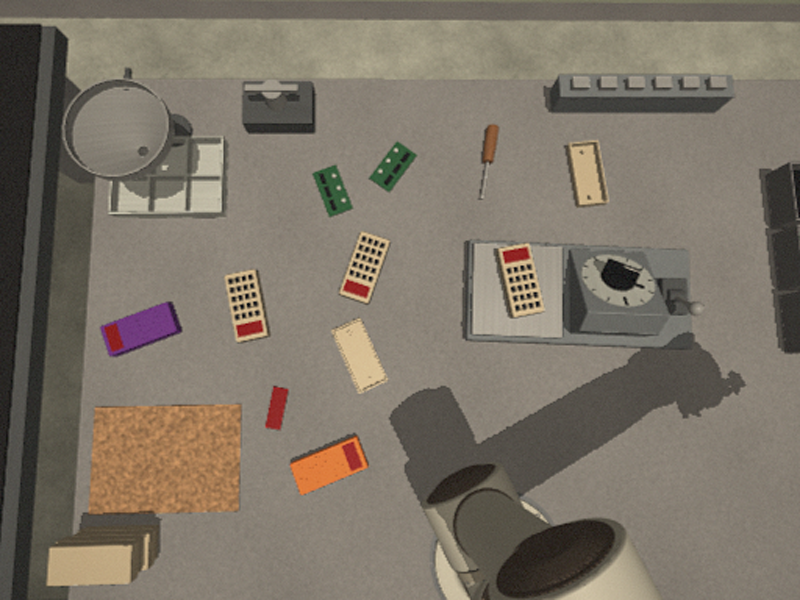

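View pics/side0.png

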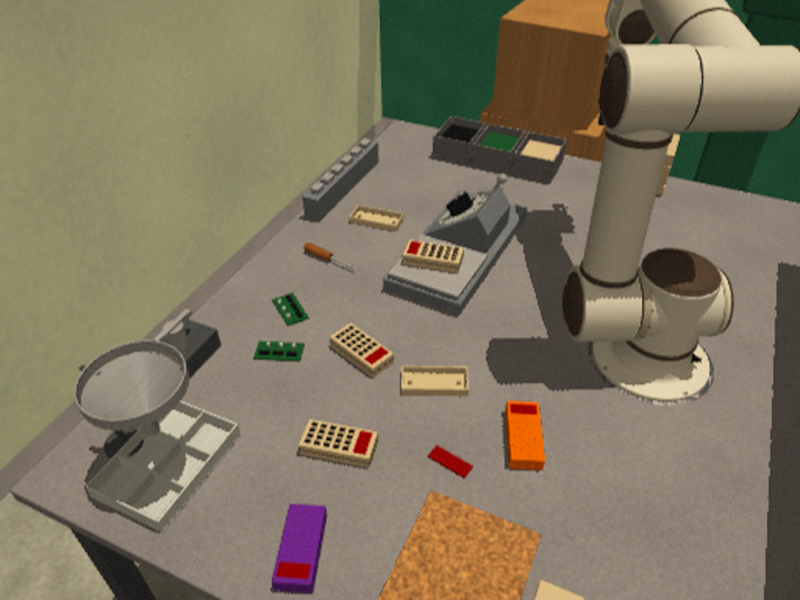

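```bash
cat > h.py <<'E'
from station import *
import cv2,numpy as np
from scipy.optimize import minimize
from scipy.spatial.transform import Rotation as Rn
def proj(c,X,fish=False):
    p=np.asarray(X,float)@np.array(c["R"]).T+c["t"]; f=c["image"].shape[0]/2/np.tan(np.radians(c["vfov"])/2)
    if fish:
        r=np.linalg.norm(p[:,:2],axis=1); th=np.arctan2(r,p[:,2]); q=p[:,:2]/np.maximum(r,1e-9)[:,None]*th[:,None]
    else: q=p[:,:2]/p[:,2:]
    return q*f+[c["cx"],c["cy"]]
def ray(c,px,fish=False):
    f=c["image"].shape[0]/2/np.tan(np.radians(c["vfov"])/2); q=(np.asarray(px,float)-[c["cx"],c["cy"]])/f
    if fish:
        r=np.linalg.norm(q); d=np.r_[q*np.sin(r)/r,np.cos(r)]
    else: d=np.r_[q,1]
    R=np.array(c["R"]); return -R.T@c["t"], R.T@d
def onz(c,px,z,fish=False):
    o,d=ray(c,px,fish); return o+d*(z-o[2])/d[2]
def box(l,w,z0,z1,cx=0,cy=0): return np.array([[cx+a*l/2,cy+b*w/2,z] for a in(-1,1) for b in(-1,1) for z in(z0,z1)])
CALC=[box(.135,.062,0,.032)]
CON=np.array([[x,y,z] for y in(-.155,-.005) for x,z in((-.0692,.142),(.0692,.045),(-.0692,.04),(.0692,.04))])
SCALE=[box(.2,.445,0,.04,0,-.0275),box(.18,.175,.04,.055,0,.1)]
def place(parts,x,y,yaw,z): 
    R=Rn.from_euler('z',yaw).as_matrix(); return [P@R.T+[x,y,z] for P in parts]
def render(c,parts,fish=False):
    S=4; m=np.zeros((384*S,512*S),np.uint8)
    for P in parts:
        q=(proj(c,P,fish)+.5)*S-.5
        cv2.fillConvexPoly(m,cv2.convexHull(np.round(q*16).astype(np.int32)),1,shift=4)
    return cv2.resize(m.astype(np.float32),(512,384),interpolation=cv2.INTER_AREA)
def fit(obs,parts,z,x0,fish=False):
    def cost(p):
        s=0
        for c,m in obs:
            r=render(c,place(parts,p[0],p[1],p[2],z),fish); s+=1-np.minimum(r,m).sum()/np.maximum(r,m).sum()
        return s/len(obs)
    x0=np.array(x0); sim=np.vstack([x0]+[x0+d for d in([.015,0,0],[0,.015,0],[0,0,.15])])
    b=minimize(cost,x0,method='Nelder-Mead',options=dict(initial_simplex=sim,xatol=1e-4,fatol=1e-4))
    return b.x,b.fun
def wrap(a): return (a+np.pi/2)%np.pi-np.pi/2
def near(l,px): return min(l,key=lambda d:np.hypot(*(np.array(d["pixel"])-px)))
def tool():
    s=get_state(); return np.array(s["tcp_pos"]),Rn.from_quat(s["ee_rot"])
def delta(p,R):
    "shift mm and rotvec in tool axes to reach p,R"
    p0,R0=tool(); return np.round(np.r_[R0.inv().apply(np.array(p)-p0)*1000,(R0.inv()*R).as_rotvec()],4).tolist()
E
python3 - <<'E'
from h import *
T=camera("top");S=camera("side")
trT,trS=trace("calc_a",T),trace("calc_a",S)
for d in trT+trS: print(np.round(d["pixel"]),round(d["conf"],2),d["mask"].sum())
for n,pt,z,ps in(("first",(332,180),.055,None),("A",(157,196),0,None),("B",(234,171),0,None)):
    X=onz(T,pt,z+.032)
    dT=near(trT,pt); dS=near(trS,proj(S,[X])[0])
    m=dT["mask"].astype(np.uint8); a=cv2.minAreaRect(np.argwhere(m)[:,::-1].astype(np.float32))
    bp=cv2.boxPoints(a); e=[onz(T,q,z+.032) for q in bp]
    v=max((e[1]-e[0],e[2]-e[1]),key=np.linalg.norm); yaw=np.arctan2(v[1],v[0])
    for nm,obs in(("both",[(T,dT["mask"]),(S,dS["mask"])]),("T",[(T,dT["mask"])]),("S",[(S,dS["mask"])])):
        p,f=fit(obs,CALC,z,[X[0],X[1],yaw]); print(n,nm,np.round(p,4),round(f,3), np.round(wrap(p[2]),3))
for o in("scale","dial_face"):
  for c in(T,S):
    for d in trace(o,c): print(o,np.round(d["pixel"]),round(d["conf"],2),d["mask"].sum(),np.round(d["mask"].nonzero()[1].min()))
i=T["image"][:,:,::-1]
a=cv2.resize(i[140:235,295:455],None,fx=5,fy=5,interpolation=cv2.INTER_CUBIC)
b=S["image"][95:200,240:350,::-1]; b=cv2.resize(b,None,fx=5,fy=5,interpolation=cv2.INTER_CUBIC)[:,:400]
a=a[:300*2]; 
cv2.imwrite("pics/dial.png",a)
E
```

```text
[213. 295.] 0.91 1070
[232. 169.] 0.86 918
[160. 192.] 0.74 977
[ 89. 212.] 0.56 1131
[335. 281.] 0.93 986
[234. 222.] 0.91 713
[191. 350.] 0.76 1467
[213. 283.] 0.59 1085
first both [ 0.5211 -0.048  -0.3179] 1.0 -0.318
first T [ 0.5211 -0.048  -0.3179] 1.0 -0.318
first S [ 0.5211 -0.048  -0.3179] 1.0 -0.318
A both [ 0.4914  0.476  -2.9438] 0.081 0.198
A T [ 0.4914  0.4764 -2.9452] 0.068 0.196
A S [ 0.4916  0.4747 -2.9251] 0.089 0.216
B both [ 0.5651  0.2446 -0.3399] 0.094 -0.34
B T [ 0.565   0.2447 -0.3513] 0.052 -0.351
B S [ 0.5651  0.244  -0.403 ] 0.121 -0.403
scale [382. 191.] 0.62 8421 297
scale [378. 112.] 0.3 919 362
scale [297. 153.] 0.73 3430 246
scale [288. 294.] 0.24 310 274
dial_face [381. 194.] 0.56 8173 298
dial_face [296. 152.] 0.94 3529 246
```

View pics/dial.png

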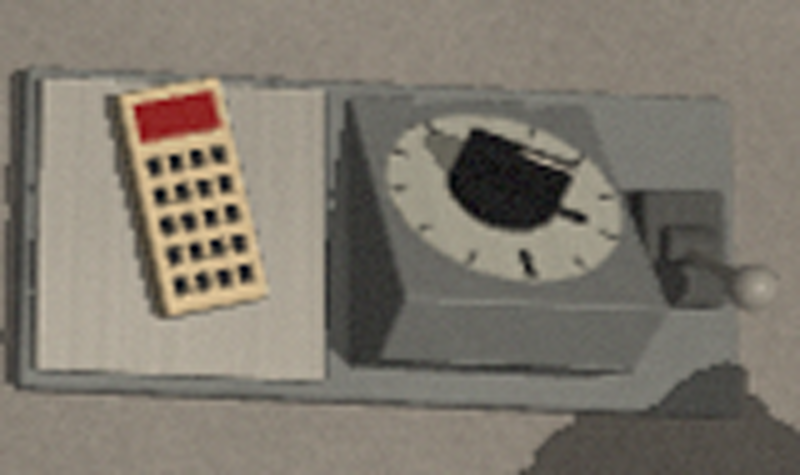

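```bash
cat > m1.py <<'E'
from h import *
T=camera("top");S=camera("side")
def seg(c,px):
    h=cv2.cvtColor(c["image"],cv2.COLOR_RGB2HSV).astype(int)
    m=((h[...,1]>62)&(h[...,2]>50)).astype(np.uint8)
    m=cv2.morphologyEx(m,cv2.MORPH_CLOSE,np.ones((3,3)))
    n,l=cv2.connectedComponents(m); w=l[int(px[1])-8:int(px[1])+9,int(px[0])-8:int(px[0])+9]; w=w[w>0]
    k=np.bincount(w).argmax(); hu=cv2.convexHull(np.argwhere(l==k)[:,::-1].astype(np.int32))
    o=np.zeros_like(m); cv2.fillConvexPoly(o,hu,1); return o.astype(bool)
if __name__=="__main__":
    for n,pt,z,yaw in(("first",(332,180),.055,.1),("A",(157,196),0,.2),("B",(234,171),0,-.35)):
        X=onz(T,pt,z+.032); a=seg(T,pt); b=seg(S,proj(S,[X])[0])
        for nm,obs in(("both",[(T,a),(S,b)]),("T",[(T,a)]),("S",[(S,b)])):
            p,f=fit(obs,CALC,z,[X[0],X[1],yaw]); print(n,nm,np.round(p,4),round(f,3),a.sum(),b.sum())
    sc=near(trace("scale",T),(380,191))["mask"]; ss=near(trace("scale",S),(296,154))["mask"]
    P=SCALE+[CON]; x0=onz(T,(380,191),.05); 
    for nm,obs in(("both",[(T,sc),(S,ss)]),("T",[(T,sc)]),("S",[(S,ss)])):
        p,f=fit(obs,P,0,[x0[0],x0[1],0]); print(nm,np.round(p,4),round(f,3))
        if nm=="both":
            out=[]
            for c,(u0,u1,v0,v1) in((T,(295,455,135,235)),(S,(245,345,100,200))):
                i=c["image"][v0:v1,u0:u1,::-1]; k=400/(u1-u0) if c is S else 5; k=5
                i=cv2.resize(i,None,fx=k,fy=k,interpolation=cv2.INTER_CUBIC)
                t=np.linspace(0,2*np.pi,60); d=np.c_[.068*np.cos(t),.068*np.sin(t),0*t]@Rn.from_euler('y',35,degrees=True).as_matrix().T+[0,-.08,.0935]
                for Q,cl in[(place([d],*p,0)[0],(255,0,0))]+[(q,(0,255,0)) for q in place(P,*p,0)]:
                    for q in proj(c,Q): cv2.circle(i,tuple(np.round((q-[u0,v0]+.5)*k).astype(int).tolist()),2,cl,-1)
                out.append(i); 
            cv2.imwrite("pics/sT.png",out[0]);cv2.imwrite("pics/sS.png",out[1])
E
python3 m1.py
```

```text
first both [ 0.5269 -0.0524  0.1642] 0.05 1053 686
first T [ 0.5266 -0.0521  0.1755] 0.042 1053 686
first S [ 0.5267 -0.052   0.1654] 0.056 1053 686
A both [0.4916 0.4776 0.206 ] 0.043 1016 1230
A T [0.4919 0.4777 0.2096] 0.04 1016 1230
A S [0.4912 0.478  0.2067] 0.043 1016 1230
B both [ 0.5656  0.2463 -0.3408] 0.042 936 850
B T [ 0.5661  0.2462 -0.345 ] 0.041 936 850
B S [ 0.5655  0.2463 -0.3339] 0.044 936 850
both [ 0.5053 -0.1548 -0.052 ] 0.178
T [ 0.5046 -0.1529 -0.0526] 0.134
S [ 0.5085 -0.1611 -0.0489] 0.203
```

View pics/sT.png

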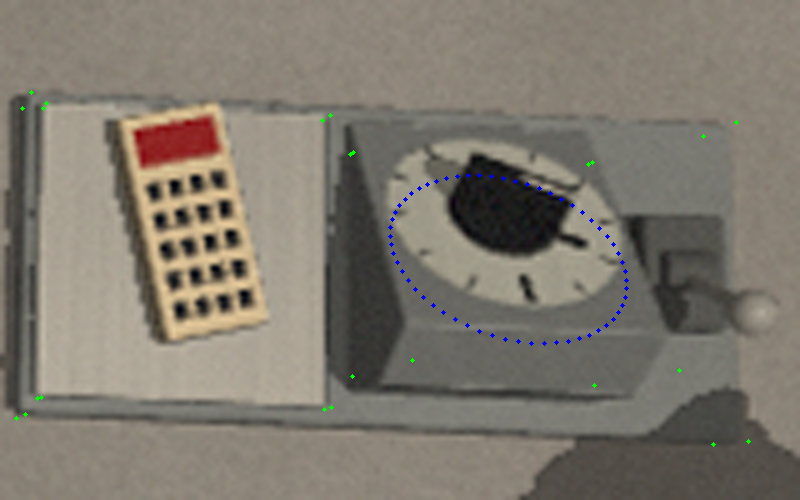

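```bash
python3 - <<'E'
from h import *
from scipy.optimize import least_squares
T=camera("top");S=camera("side");W=camera("wrist")
o=np.array([295,135])
L=[[.09,.1875,.055],[.09,.0125,.055],[-.09,.0125,.055],[-.09,.1875,.055],[.1,-.25,.04]]
pc=np.array([(42,102),(328,116),(325,408),(37,398),(735,123)])/5+o-.5+.1
t=np.linspace(0,2*np.pi,200)
ell=np.array([388,625,140,306])/5+[295,295,135,135]-.4
def pt(p,X): return place([np.atleast_2d(X)],p[0],p[1],p[2],0)[0]
def r(p):
    d=np.c_[.068*np.cos(t),.068*np.sin(t),0*t]@Rn.from_euler('y',35,degrees=True).as_matrix().T+[p[3],-.08,.0935]
    q=proj(T,pt(p,d)); e=np.r_[q[:,0].min(),q[:,0].max(),q[:,1].min(),q[:,1].max()]-ell
    return np.r_[(proj(T,pt(p,L))-pc).ravel(),e]
b=least_squares(r,[.505,-.155,-.05,.02]); print(np.round(b.x,4),np.round(b.fun,1))
p=b.x
print("dial",pt(p,[p[3],-.08,.0935]),"pan",pt(p,[0,.1,.055]))
(a0,a),(c0,c)=ray(T,(446.0,197)),ray(S,(321,115))
s=np.linalg.lstsq(np.c_[a,-c],c0-a0,rcond=None)[0]; X1=a0+a*s[0];X2=c0+c*s[1]
X=(X1+X2)/2; print("ball",X,X1-X2,"local",Rn.from_euler('z',-p[2]).apply(X-[p[0],p[1],0]))
p0,R0=tool(); Rw=np.array(W["R"]); cw=-Rw.T@W["t"]
print("wristcam in tool",R0.inv().apply(cw-p0),"axes",R0.inv().apply(Rw),W["vfov"],W["cx"],W["cy"])
E
```

```text
[ 0.5044 -0.1533 -0.0551  0.0224] [ 0.4  0.2 -0.1 -0.1  0.6  0.1  0.1 -0.3 -0.2  0.2 -0.2 -0.5  0.2 -0.2]
dial [[ 0.52230028 -0.23438707  0.0935    ]] pan [[ 0.50987274 -0.05342859  0.055     ]]
ball [ 0.46237233 -0.36347797  0.12442484] [-1.03541389e-03 -3.17133818e-04  6.58316930e-05] local [-0.03036095 -0.21219405  0.12442484]
wristcam in tool [-0.00118505 -0.08085752 -0.14231228] axes [[ 9.99999886e-01 -4.76862639e-04 -1.37303238e-06]
 [ 4.51484564e-04  9.47700022e-01 -3.19162129e-01]
 [ 1.53497718e-04  3.19162092e-01  9.47700129e-01]] 65.70646984690485 256.6582227295307 192.61142900934388
```

```bash
cat >> h.py <<'E'
SC=np.array([.5044,-.1533,-.0551]); Ry=Rn.from_euler('z',SC[2])
n=Ry.apply([np.sin(np.radians(35)),0,np.cos(np.radians(35))]); u=Ry.apply([-np.cos(np.radians(35)),0,np.sin(np.radians(35))])
DIAL=np.array([.5223,-.2344,.0935])
def knobR(th):
    "tool orientation gripping the bar at knob angle th; jaw x = knob y"
    k=Rn.from_rotvec(n*th).apply(u); y=np.cross(n,k); return Rn.from_matrix(np.c_[y,np.cross(-n,y),-n])
def down(xang):
    x=np.array([np.cos(xang),np.sin(xang),0]); z=np.array([0,0,-1.]); return Rn.from_matrix(np.c_[x,np.cross(z,x),z])
def plan(wps,start=None,lim=(190,.6)):
    "wps: list of (p,R); prints tool-frame rows, one per call of 5"
    p0,R0=start or tool()
    for p,R in wps:
        p=np.array(p); rv=(R0.inv()*R).as_rotvec(); N=int(np.ceil(max(np.linalg.norm(p-p0)*1000/lim[0],np.linalg.norm(rv)/lim[1],1e-6)))
        for i in range(N):
            d=np.r_[R0.inv().apply((p-p0)/(N-i))*1000,(R0.inv()*R).as_rotvec()/(N-i)]
            d=np.r_[np.round(d[:3],1),np.round(d[3:],3)]
            print(d.tolist()); p0=p0+R0.apply(d[:3])/1000; R0=R0*Rn.from_rotvec(d[3:])
        print("--")
E
python3 -c "
from h import *
R=knobR(1.25); print(R.as_matrix().round(2))
plan([(DIAL+n*.14,R)])"
```

```text
[[ 0.76 -0.31 -0.57]
 [-0.36 -0.93  0.03]
 [-0.54  0.18 -0.82]]
[-23.6, -145.4, 7.7, -0.133, -0.16, -0.239]
[11.4, -146.7, -10.9, -0.132, -0.161, -0.239]
[41.9, -137.3, -34.1, -0.133, -0.16, -0.239]
--
```

Emit:
jog_arm([
  [[-12,-73,4,-0.066,-0.08,-0.12],[-24,-145,8,-0.133,-0.16,-0.239],[-24,-145,8,-0.133,-0.16,-0.239],[-24,-145,8,-0.133,-0.16,-0.239]],
])

```text
t: 2.18
tcp_pos: [0.3646, -0.4066, 0.2214]
ee_rot: [0.902, -0.419, -0.105, 0.014]
ft_force: [0.7, -0.2, 0.2]
gripper_width: 0.997
```

Emit:
jog_arm([
  [[11,-147,-11,-0.132,-0.161,-0.239],[11,-147,-11,-0.132,-0.161,-0.239],[11,-147,-11,-0.132,-0.161,-0.239],[11,-147,-11,-0.132,-0.161,-0.239]],
])

```text
t: 2.52
tcp_pos: [0.4851, -0.3199, 0.212]
ee_rot: [0.931, -0.3, -0.206, 0.027]
ft_force: [-1.0, 0.3, -0.4]
gripper_width: 0.999
```

Emit:
jog_arm([
  [[42,-137,-34,-0.133,-0.16,-0.239],[42,-137,-34,-0.133,-0.16,-0.239],[42,-137,-34,-0.133,-0.16,-0.239],[42,-137,-34,-0.133,-0.16,-0.239],[42,-137,-34,-0.133,-0.16,-0.239]],
])

```text
t: 2.93
tcp_pos: [0.6062, -0.2514, 0.1272]
ee_rot: [0.947, -0.173, -0.267, 0.043]
ft_force: [-1.1, 0.0, -2.8]
gripper_width: 1.003
```

```bash
python3 - <<'E'
from h import *
print(np.round(get_state()["joints"],2)); print("err",delta(DIAL+n*.14,knobR(1.25)))
W=camera("wrist"); i=cv2.resize(W["image"][:,:,::-1],None,fx=1.5,fy=1.5,interpolation=cv2.INTER_CUBIC)
def dr(P,cl):
    for q in proj(W,P,True): cv2.circle(i,tuple(np.round((q+.5)*1.5).astype(int).tolist()),2,cl,-1)
t=np.linspace(0,2*np.pi,72,endpoint=False); v=np.cross(n,u)
dr(DIAL+.068*(np.outer(np.cos(t),u)+np.outer(np.sin(t),v)),(255,0,0))
dr(DIAL+np.outer(np.linspace(.04,.068,8),u),(0,255,0))
k=np.cos(1.25)*u+np.sin(1.25)*v; y=np.cross(n,k)
dr([DIAL+n*.035+a*k*.031+b*y*.009 for a in np.linspace(-1,1,9) for b in(-1,1)],(0,0,255))
cv2.imwrite("pics/w1.png",i)
E
```

```text
[-0.33  1.05  1.23  2.27 -0.16  1.65]
err [-47.1467, 3.4069, -67.0331, -0.0034, -0.0656, 0.0085]
```

View pics/w1.png

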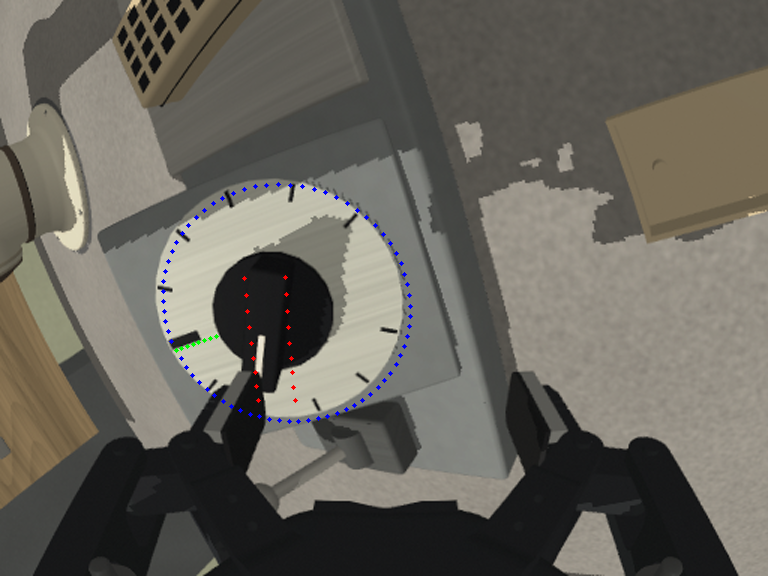

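```bash
cat >> h.py <<'E'
def tiltR(th,tilt):
    "like knobR but tool axis leaning only tilt deg (same heading)"
    return Rn.from_rotvec(Ry.apply([0,1,0])*np.radians(tilt-35))*knobR(th)
E
python3 - <<'E'
from h import *
plan([(np.array([.60,-.245,.24]),tiltR(1.06,12)),(DIAL+[.03,0,.12],tiltR(1.06,15)),(DIAL+n*.08,tiltR(1.06,30))])
E
```

```text
[-61.0, 15.0, -90.8, 0.15, 0.3, 0.198]
--
[-40.2, 13.4, 35.9, -0.025, -0.046, 0.0]
--
[26.5, -12.9, 48.5, -0.128, -0.228, 0.0]
--
```

Emit:
jog_arm([
  [[-30,7,-45,0.05,0.1,0.07],[-61,15,-91,0.15,0.3,0.198],[-61,15,-91,0.15,0.3,0.198],[-61,15,-91,0.15,0.3,0.198],[-61,15,-91,0.15,0.3,0.198]],
])

```text
t: 3.4
tcp_pos: [0.5962, -0.2498, 0.2592]
ee_rot: [0.955, -0.282, -0.086, 0.025]
ft_force: [0.3, 0.7, 0.1]
gripper_width: 0.999
```

```bash
python3 - <<'E'
from h import *
s=get_state();print(np.round(s["joints"],4),s["tcp_pos"]); print("err",delta(np.array([.60,-.245,.24]),tiltR(1.06,12)))
plan([(DIAL+[.03,0,.12],tiltR(1.06,15)),(DIAL+n*.08,tiltR(1.06,30))])
E
```

```text
[-0.369   0.5666  0.8249  1.9972 -0.0632  1.7816] [ 0.5961576  -0.24980204  0.25919169]
err [3.4545, -7.926, 18.2041, -0.0075, -0.0304, -0.0094]
[-37.7, 6.1, 52.8, -0.033, -0.076, -0.01]
--
[26.5, -12.9, 48.5, -0.128, -0.228, 0.0]
--
```

Emit:
jog_arm([
  [[-38,6,53,-0.033,-0.076,-0.01],[-38,6,53,-0.033,-0.076,-0.01],[-38,6,53,-0.033,-0.076,-0.01]],
])

```text
t: 3.65
tcp_pos: [0.5482, -0.2319, 0.1999]
ee_rot: [0.951, -0.274, -0.141, 0.029]
ft_force: [1.1, -0.3, -1.9]
gripper_width: 0.997
```

Emit:
jog_arm([
  [[13,-6,24,-0.064,-0.114,0],[26,-13,48,-0.128,-0.228,0],[26,-13,48,-0.128,-0.228,0],[26,-13,48,-0.128,-0.228,0]],
])

```text
t: 3.98
tcp_pos: [0.5684, -0.2348, 0.1432]
ee_rot: [0.925, -0.265, -0.266, 0.058]
ft_force: [-0.4, 0.4, -2.6]
gripper_width: 0.999
```

```bash
python3 - <<'E'
from h import *
s=get_state();print(np.round(s["joints"],4),s["tcp_pos"],s["ft_force"]); print("err",delta(DIAL+n*.08,tiltR(1.06,30)))
W=camera("wrist"); i=cv2.resize(W["image"][:,:,::-1],None,fx=1.5,fy=1.5,interpolation=cv2.INTER_CUBIC)
def dr(P,cl):
    for q in proj(W,P,True): cv2.circle(i,tuple(np.round((q+.5)*1.5).astype(int).tolist()),2,cl,-1)
t=np.linspace(0,2*np.pi,72,endpoint=False); v=np.cross(n,u)
dr(DIAL+.068*(np.outer(np.cos(t),u)+np.outer(np.sin(t),v)),(255,0,0))
dr(DIAL+np.outer(np.linspace(.04,.068,8),u),(0,255,0))
k=np.cos(1.06)*u+np.sin(1.06)*v; y=np.cross(n,k)
dr([DIAL+n*.035+a*k*.031+b*y*.009 for a in np.linspace(-1,1,9) for b in(-1,1)],(0,0,255))
cv2.imwrite("pics/w2.png",i)
E
```

```text
[-0.3282  0.8541  0.9277  2.18   -0.1375  1.8393] [ 0.56843708 -0.23481614  0.14324173] [-0.39169136  0.35206365 -2.5560975 ]
err [-6.4036, 5.8784, -13.3542, 0.0096, 0.0263, 0.0081]
```

View pics/w2.png

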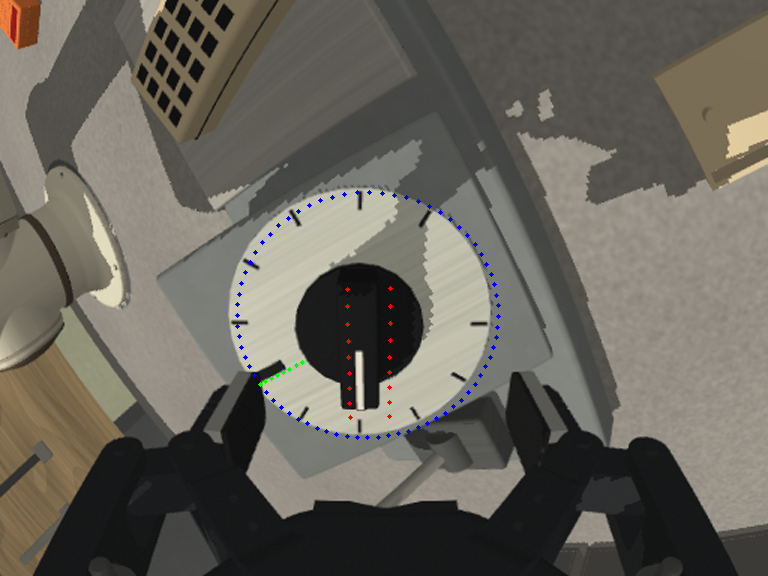

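```bash
python3 - <<'E'
from h import *
p,R=tool(); D=DIAL-.0035*R.apply([1,0,0]); print("D",D.tolist())
plan([(D+n*.05,knobR(1.05)),(D+n*.012,knobR(1.05))])
E
```

```text
D [0.5197760199884639, -0.2325696908369013, 0.09509043807450761]
[-10.3, 6.0, 19.5, -0.036, -0.057, 0.017]
--
[-0.0, -0.0, 38.0, -0.0, -0.0, 0.0]
--
```

Emit:
jog_arm([
  [[-10,6,10,-0.036,-0.057,0.017],[-10,6,19,-0.036,-0.057,0.017],[-10,6,19,-0.036,-0.057,0.017]],
])

```text
t: 4.28
tcp_pos: [0.548, -0.2347, 0.1424]
ee_rot: [0.916, -0.272, -0.288, 0.069]
ft_force: [0.4, 0.6, 0.7]
gripper_width: 0.996
```

```bash
sed -i 's/^DIAL=.*/DIAL=np.array([.5198,-.2326,.0951])/' h.py; python3 - <<'E'
from h import *
s=get_state();print(np.round(s["joints"],4),s["tcp_pos"],s["ft_force"]); plan([(DIAL+n*.05,knobR(1.05)),(DIAL+n*.012,knobR(1.05))])
print("err12",delta(DIAL+n*.012,knobR(1.05)))
E
```

```text
[-0.3304  0.8363  0.8756  2.1927 -0.1557  1.8644] [ 0.54795015 -0.23468153  0.14241523] [0.36024015 0.60073029 0.66305576]
[3.2, -2.4, 5.0, -0.004, -0.009, -0.002]
--
[-0.0, -0.1, 38.0, 0.0, -0.0, 0.0]
--
err12 [2.8129, -2.3009, 42.9836, -0.0038, -0.0095, -0.0019]
```

Emit:
jog_arm([
  [[3,-2,20,-0.004,-0.009,0],[3,-2,43,-0.004,-0.009,0],[3,-2,43,-0.004,-0.009,0],[3,-2,43,-0.004,-0.009,0]],
])

```text
t: 4.62
tcp_pos: [0.5263, -0.2329, 0.1058]
ee_rot: [0.914, -0.271, -0.293, 0.07]
ft_force: [-0.6, 0.3, 1.2]
gripper_width: 1.001
```

Emit:
jog_arm([
  [[0,0,0,0,0,0],[0,0,0,0,0,0],[0,0,0,0,0,0],[0,0,0,0,0,0],[0,0,0,0,0,0]],
], gripper=0, force=25)

```text
t: 5.03
tcp_pos: [0.527, -0.2327, 0.1033]
ee_rot: [0.914, -0.271, -0.294, 0.07]
ft_force: [0.0, 0.3, 0.5]
gripper_width: 0.299
```

Emit:
jog_arm([
  [[0,0,0,0,0,0],[0,0,0,0,0,0],[0,0,0,0,0,0]],
])

```text
t: 5.28
tcp_pos: [0.5266, -0.2323, 0.1034]
ee_rot: [0.914, -0.271, -0.295, 0.07]
ft_force: [1.6, 2.3, 6.1]
gripper_width: 0.204
```

```bash
python3 - <<'E'
from h import *
s=get_state();print(np.round(s["joints"],4),s["tcp_pos"],s["ft_force"],s["wrist_torque"],s["gripper_width"]) 
print("err12",delta(DIAL+n*.012,knobR(1.05)))
E
```

```text
[-0.3361  0.7717  0.6914  2.0872 -0.1608  1.8606] [ 0.52664935 -0.23234546  0.10342704] [1.57835926 2.32784522 6.09062265] [ 0.31838744 -0.17168556 -0.19558203] 0.20420840633069998
err12 [-0.3969, 0.956, -1.2606, 0.0023, 0.0039, -0.0005]
```

Emit:
jog_arm([
  [[0,0,0,0,0,0.1],[0,0,0,0,0,0.2],[0,0,0,0,0,0.3],[0,0,0,0,0,0.4],[0,0,0,0,0,0.5]],
])

```text
t: 5.7
tcp_pos: [0.5263, -0.2319, 0.1037]
ee_rot: [0.817, -0.49, -0.268, 0.141]
ft_force: [-1.3, 5.2, 6.9]
gripper_width: 0.212
```

Emit:
jog_arm([
  [[0,0,0,0,0,0.1],[0,0,0,0,0,0.2],[0,0,0,0,0,0.3],[0,0,0,0,0,0.4],[0,0,0,0,0,0.5]],
])

```text
t: 6.12
tcp_pos: [0.5262, -0.2313, 0.1038]
ee_rot: [-0.67, 0.677, 0.226, -0.203]
ft_force: [-1.5, 8.2, 7.6]
gripper_width: 0.205
```

Emit:
jog_arm([
  [[0,0,0,0,0,0.047],[0,0,0,0,0,0.047],[0,0,0,0,0,0.047],[0,0,0,0,0,0.047]],
])

```text
t: 6.45
tcp_pos: [0.5262, -0.2313, 0.1038]
ee_rot: [-0.656, 0.691, 0.221, -0.208]
ft_force: [-0.9, 8.6, 7.1]
gripper_width: 0.206
```

```bash
python3 - <<'E'
from h import *
s=get_state();print(np.round(s["joints"],4),s["tcp_pos"],s["ft_force"],s["wrist_torque"],s["gripper_width"]) 
print("err12",delta(DIAL+n*.012,knobR(0)))
W=camera("wrist"); i=cv2.resize(W["image"][90:330,90:410,::-1],None,fx=2.5,fy=2.5,interpolation=cv2.INTER_CUBIC); cv2.imwrite("pics/w3.png",i)
E
```

```text
[-0.3355  0.7713  0.6907  2.0888 -0.159   2.9077] [ 0.52619457 -0.23126967  0.10377779] [-0.9116491   8.57714417  7.09283685] [ 1.35420178  0.48366475 -0.98725278] 0.20595645088268075
err12 [1.6775, 0.2056, -1.2733, 0.0059, 0.0019, 0.0032]
```

View pics/w3.png

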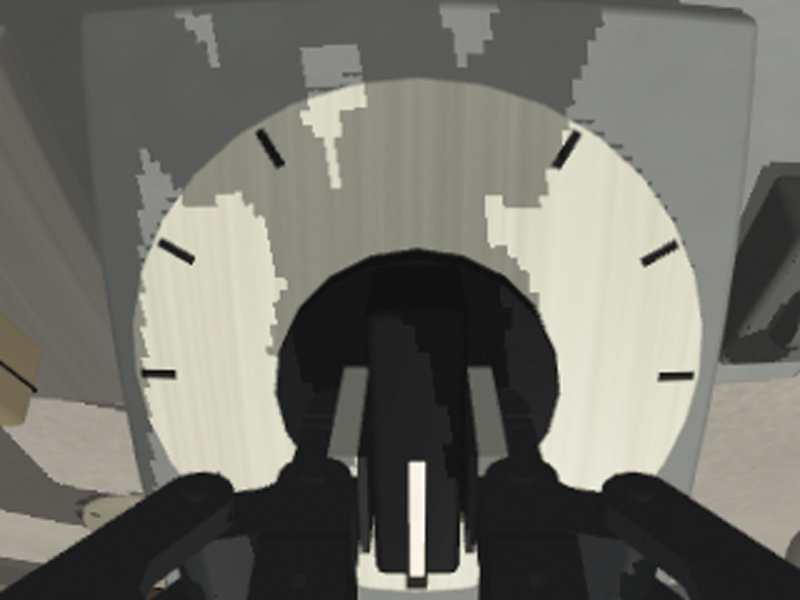

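Emit:
jog_arm([
  [[0,0,0,0,0,0],[0,0,0,0,0,0],[0,0,0,0,0,0],[0,0,0,0,0,0],[0,0,0,0,0,0]],
], gripper=1)

```text
t: 6.92
tcp_pos: [0.5264, -0.2327, 0.1027]
ee_rot: [-0.656, 0.691, 0.22, -0.208]
ft_force: [-0.4, -0.1, -0.8]
gripper_width: 0.903
```

Emit:
jog_arm([
  [[0,0,-10,0,0,0],[0,0,-30,0,0,0],[0,0,-55,0,0,0],[0,0,-55,0,0,0]],
])

```text
t: 7.25
tcp_pos: [0.5604, -0.2347, 0.1507]
ee_rot: [-0.656, 0.692, 0.218, -0.207]
ft_force: [-0.4, -0.5, 1.0]
gripper_width: 0.999
```

```bash
python3 - <<'E'
from h import *
s=get_state();print(np.round(s["joints"],4),s["tcp_pos"],s["ft_force"],s["gripper_width"]) 
W=camera("wrist"); cv2.imwrite("pics/w4.png",cv2.resize(W["image"][100:340,96:416,::-1],None,fx=2,fy=2,interpolation=cv2.INTER_CUBIC))
plan([([.54,-.17,.25],down(-1.1)),([.52,.0,.27],down(0)),([.5656,.2463,.2],down(1.23))],lim=(190,.55))
E
```

```text
[-0.3243  0.9072  1.0021  2.2586 -0.1546  2.9176] [ 0.56043666 -0.23466291  0.1506721 ] [-0.41069861 -0.4965954   0.96887458] 0.9985660462348492
[-31.8, 38.6, -34.8, 0.299, 0.08, -0.254]
[-35.7, 17.6, -46.0, 0.299, 0.08, -0.253]
--
[-53.5, -19.8, -6.6, -0.0, 0.0, -0.367]
[-42.9, -37.6, -6.7, -0.0, 0.0, -0.367]
[-26.6, -50.6, -6.6, -0.0, 0.0, -0.366]
--
[15.2, -82.1, 23.4, -0.0, -0.0, -0.41]
[46.6, -69.2, 23.4, -0.0, -0.0, -0.41]
[70.4, -44.9, 23.3, -0.0, -0.0, -0.41]
--
```

View pics/w4.png

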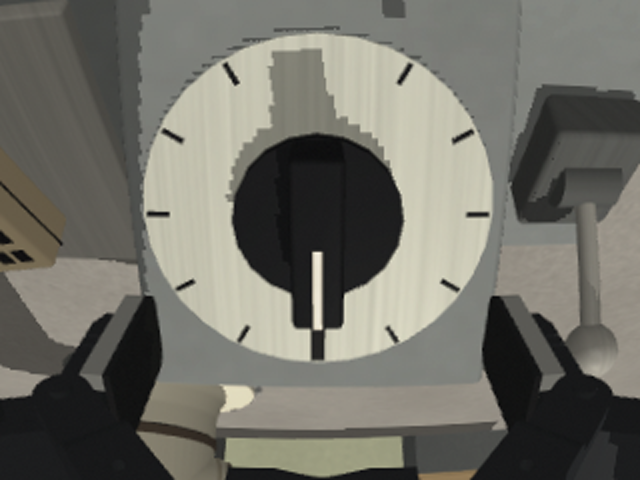

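Pointer stands at (317,345) on the zero mark, with the ±90° ticks level (214/214): tare is at zero. Moving on to calculator B.

Emit:
jog_arm([
  [[-32,39,-35,0.299,0.08,-0.254],[-32,39,-35,0.299,0.08,-0.254],[-32,39,-35,0.299,0.08,-0.254],[-32,39,-35,0.299,0.08,-0.254]],
])

```text
t: 7.63
tcp_pos: [0.5478, -0.201, 0.2006]
ee_rot: [0.772, -0.617, -0.11, 0.104]
ft_force: [0.3, -0.1, 1.4]
gripper_width: 0.999
```

Emit:
jog_arm([
  [[-36,18,-46,0.299,0.08,-0.253],[-36,18,-46,0.299,0.08,-0.253],[-36,18,-46,0.299,0.08,-0.253],[-36,18,-46,0.299,0.08,-0.253]],
])

```text
t: 7.97
tcp_pos: [0.5362, -0.1689, 0.2517]
ee_rot: [0.853, -0.521, 0.002, -0.002]
ft_force: [-0.8, 0.6, -0.8]
gripper_width: 1.0
```

Emit:
jog_arm([
  [[-53,-20,-7,0,0,-0.367],[-53,-20,-7,0,0,-0.367],[-53,-20,-7,0,0,-0.367],[-53,-20,-7,0,0,-0.367]],
])

```text
t: 8.3
tcp_pos: [0.5315, -0.1125, 0.2556]
ee_rot: [0.934, -0.356, -0.003, 0.0]
ft_force: [0.2, -1.6, 0.3]
gripper_width: 1.001
```

Emit:
jog_arm([
  [[-43,-38,-7,0,0,-0.367],[-43,-38,-7,0,0,-0.367],[-43,-38,-7,0,0,-0.367],[-43,-38,-7,0,0,-0.367]],
])

```text
t: 8.63
tcp_pos: [0.5254, -0.0559, 0.2628]
ee_rot: [0.983, -0.182, -0.003, -0.0]
ft_force: [0.0, -1.1, 0.6]
gripper_width: 1.003
```

Emit:
jog_arm([
  [[-27,-51,-7,0,0,-0.366],[-27,-51,-7,0,0,-0.366],[-27,-51,-7,0,0,-0.366],[-27,-51,-7,0,0,-0.366]],
])

```text
t: 8.97
tcp_pos: [0.5187, 0.0012, 0.2702]
ee_rot: [1.0, -0.001, -0.003, -0.001]
ft_force: [-0.6, 0.4, -0.1]
gripper_width: 0.999
```

```bash
python3 - <<'E'
from h import *
s=get_state();print(np.round(s["joints"],3),s["tcp_pos"],s["ft_force"]) 
plan([([.5656,.2463,.2],down(1.23))],lim=(190,.55))
E
```

```text
[2.000e-03 3.600e-02 1.980e-01 1.739e+00 1.000e-03 1.574e+00] [0.51871457 0.00115036 0.27015483] [-0.60417762  0.36797647 -0.09869856]
[15.6, -81.7, 23.4, -0.002, 0.001, -0.411]
[46.9, -68.7, 23.3, -0.001, 0.002, -0.411]
[70.5, -44.3, 23.3, -0.002, 0.001, -0.41]
--
```

Emit:
jog_arm([
  [[16,-82,23,0,0,-0.411],[16,-82,23,0,0,-0.411],[16,-82,23,0,0,-0.411],[16,-82,23,0,0,-0.411]],
])

```text
t: 9.3
tcp_pos: [0.5347, 0.0841, 0.2458]
ee_rot: [0.979, 0.203, -0.004, -0.001]
ft_force: [-0.4, -0.3, 0.7]
gripper_width: 1.0
```

Emit:
jog_arm([
  [[47,-69,23,0,0,-0.411],[47,-69,23,0,0,-0.411],[47,-69,23,0,0,-0.411],[47,-69,23,0,0,-0.411]],
])

```text
t: 9.63
tcp_pos: [0.5502, 0.1661, 0.2226]
ee_rot: [0.917, 0.398, -0.003, -0.002]
ft_force: [-0.2, -1.1, 0.9]
gripper_width: 1.005
```

Emit:
jog_arm([
  [[70,-44,23,-0.005,0,-0.41],[70,-44,23,-0.005,0,-0.41],[70,-44,23,-0.005,0,-0.41],[70,-44,23,-0.005,0,-0.41]],
])

```text
t: 9.97
tcp_pos: [0.5656, 0.2473, 0.1993]
ee_rot: [0.817, 0.577, -0.002, 0.0]
ft_force: [0.7, -0.5, 0.7]
gripper_width: 1.0
```

```bash
cat > wf.py <<'E'
from h import *
def wfit(x,y,z,yaw,name=None):
    W=camera("wrist"); px=proj(W,[[x,y,z+.032]],True)[0]
    h=cv2.cvtColor(W["image"],cv2.COLOR_RGB2HSV).astype(int)
    beige=((h[...,0]>8)&(h[...,0]<32)&(h[...,1]>62)&(h[...,2]>60))|((h[...,1]>150)&((h[...,0]<6)|(h[...,0]>174)))
    m=cv2.morphologyEx(beige.astype(np.uint8),cv2.MORPH_CLOSE,np.ones((5,5)))
    _,l=cv2.connectedComponents(m); w=l[int(px[1])-12:int(px[1])+13,int(px[0])-12:int(px[0])+13]; w=w[w>0]
    o=np.zeros_like(m); cv2.fillConvexPoly(o,cv2.convexHull(np.argwhere(l==np.bincount(w).argmax())[:,::-1].astype(np.int32)),1)
    p,f=fit([(W,o)],CALC,z,[x,y,yaw],True); print("wrist fit",np.round(p,4),"iou loss",round(f,3),"px",px.round(),"area",o.sum())
    if name:
        i=W["image"][:,:,::-1].copy(); cv2.drawContours(i,cv2.findContours(o,0,1)[0],-1,(255,0,255),1)
        for q in proj(W,place(CALC,p[0],p[1],p[2],z)[0],True): cv2.circle(i,tuple(np.round(q).astype(int).tolist()),2,(0,255,0),-1)
        cv2.imwrite(name,i)
    return p
E
python3 - <<'E'
from wf import *
p=wfit(.5656,.2463,0,-.341,"pics/w5.png")
print(np.round(get_state()["joints"],2),get_state()["tcp_pos"])
E
```

```text
wrist fit [ 0.5628  0.2478 -0.3401] iou loss 0.027 px [256. 175.] area 6810
[ 0.41  0.25  0.3   1.62 -0.    0.75] [0.56572043 0.24641699 0.20007117]
```

View pics/w5.png

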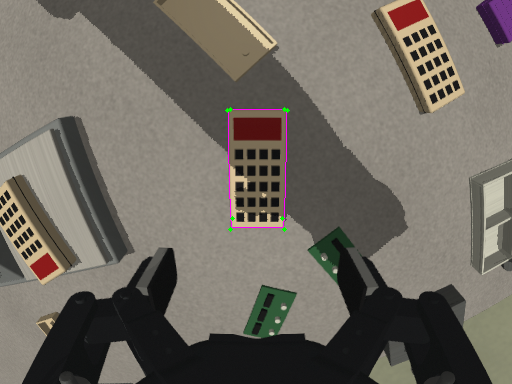

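```bash
python3 - <<'E'
from h import *
plan([([.5628,.2478,.007],down(-.340+np.pi/2))],lim=(199,.55))
E
```

```text
[1.0, -2.9, 193.1, -0.001, 0.003, -0.003]
--
```

Emit:
jog_arm([
  [[1,-3,40,0,0.003,-0.003],[1,-3,80,0,0.003,-0.003],[1,-3,120,0,0.003,-0.003],[1,-3,150,0,0.003,-0.003],[1,-3,170,0,0.003,-0.003]],
])

```text
t: 10.43
tcp_pos: [0.5617, 0.2461, 0.0277]
ee_rot: [0.819, 0.574, -0.001, -0.001]
ft_force: [0.2, -0.5, 0.5]
gripper_width: 0.995
```

Emit:
jog_arm([
  [[0,0,12,0,0,0],[0,0,23,0,0,0],[0,0,23,0,0,0]],
])

```text
t: 10.68
tcp_pos: [0.5626, 0.2474, 0.0074]
ee_rot: [0.817, 0.577, -0.0, -0.001]
ft_force: [-0.4, -0.7, 0.2]
gripper_width: 0.999
```

Emit:
jog_arm([
  [[0,0,0,0,0,0],[0,0,0,0,0,0],[0,0,0,0,0,0],[0,0,0,0,0,0],[0,0,0,0,0,0]],
], gripper=0.5, force=30)

```text
t: 11.1
tcp_pos: [0.5642, 0.2488, 0.0113]
ee_rot: [0.816, 0.579, 0.003, 0.0]
ft_force: [-0.3, -2.0, 6.1]
gripper_width: 0.718
```

```bash
python3 - <<'E'
from h import *
s=get_state();print(np.round(s["joints"],2),s["tcp_pos"],s["ft_force"],s["gripper_width"]); print(delta([.5628,.2478,.007],down(-.340+np.pi/2)))
E
```

```text
[ 0.41  0.26 -0.05  1.25  0.    0.75] [0.56416053 0.24877909 0.01126231] [-0.29377437 -2.04726674  6.13539354] 0.7178427163686197
[-1.392, -0.9738, 4.2533, 0.0032, -0.0043, 0.0031]
```

Emit:
jog_arm([
  [[0,0,-10,0,0,0],[0,0,-40,0,0,0],[0,0,-80,0,0,0],[0,0,-120,0,0,0],[0,0,-150,0,0,0]],
])

```text
t: 11.52
tcp_pos: [0.5629, 0.2482, 0.1636]
ee_rot: [0.816, 0.579, 0.003, -0.0]
ft_force: [0.7, 1.1, -2.2]
gripper_width: 0.716
```

```bash
python3 - <<'E'
from h import *
s=get_state();print(s["tcp_pos"],s["ft_force"],s["gripper_width"]); plan([([.5242,-.0508,.25],down(.168+np.pi/2))],lim=(160,.55))
E
```

```text
[0.56289012 0.24823378 0.16355441] [ 0.72649511  1.07215401 -2.19635238] 0.7163289949491519
[-147.3, 31.2, -43.8, 0.002, -0.002, -0.252]
[-150.6, -6.6, -43.5, 0.002, -0.002, -0.252]
--
```

Emit:
jog_arm([
  [[-40,8,-15,0,0,-0.08],[-80,18,-43,0,0,-0.17],[-120,28,-43,0,0,-0.252],[-120,28,-43,0,0,-0.252],[-120,28,-43,0,0,-0.252]],
])

```text
t: 11.93
tcp_pos: [0.5496, 0.1232, 0.2039]
ee_rot: [0.737, 0.675, 0.002, 0.0]
ft_force: [-1.1, 0.7, -2.9]
gripper_width: 0.715
```

```bash
python3 - <<'E'
from wf import *
s=get_state();print(s["tcp_pos"],s["ft_force"],s["gripper_width"])
p=wfit(.5242,-.0508,.055,.168,"pics/w6.png")
plan([([p[0],p[1],.25],down(p[2]+np.pi/2)),([p[0],p[1],.1],down(p[2]+np.pi/2))],lim=(170,.55))
E
```

```text
[0.5496078  0.12315835 0.20389093] [-1.1233228   0.67367536 -2.92599186] 0.7154129196455629
wrist fit [ 0.5239 -0.0514  0.1783] iou loss 0.027 px [ 84. 180.] area 7719
[-88.7, -5.1, -23.7, 0.001, -0.001, -0.133]
[-87.3, -16.8, -23.7, 0.002, -0.001, -0.133]
--
[-0.1, 0.1, 150.0, -0.0, -0.0, 0.0]
--
```

View pics/w6.png

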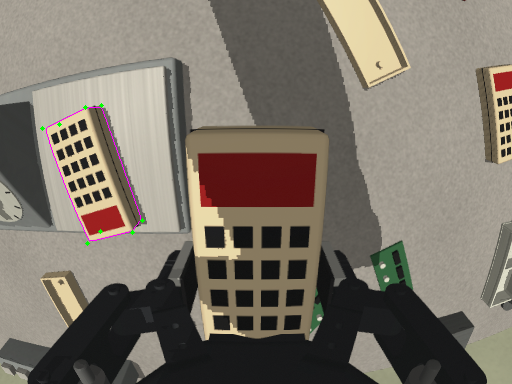

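```bash
python3 - <<'E'
from h import *
W=camera("wrist"); p,R=tool()
P=np.array([[a*.031,b*.0675,-(.032-.0113)] for a in(-1,1) for b in(-1,)])  # tool frame: top face, camera-far edge? 
for b in(-1,1):
    Q=np.array([[a*.031,b*.0675,.0113-.032] for a in(-1,1)]); Q2=Q+[0,0,.032]
    print(b,proj(W,p+R.apply(Q),True).round(1).tolist(),proj(W,p+R.apply(Q2),True).round(1).tolist())
plan([([.524,-.0513,.25],down(.174+np.pi/2))],lim=(170,.55))
E
```

```text
-1 [[183.9, 136.0], [331.4, 136.0]] [[198.3, 127.7], [316.6, 127.7]]
1 [[207.8, 359.5], [307.1, 359.4]] [[213.5, 325.7], [301.3, 325.6]]
[-89.1, -5.1, -24.1, 0.001, -0.001, -0.13]
[-87.7, -16.6, -23.9, 0.001, -0.001, -0.13]
--
```

```bash
cat > held.py <<'E'
from h import *
def held(z0=.0113,rows=225):
    W=camera("wrist"); p,R=tool(); h=cv2.cvtColor(W["image"],cv2.COLOR_RGB2HSV).astype(int)
    m=((h[...,1]>62)&(h[...,2]>45)).astype(np.uint8); m[rows:]=0; m=cv2.morphologyEx(m,cv2.MORPH_CLOSE,np.ones((5,5)))
    _,l=cv2.connectedComponents(m); k=l[200,256]; o=np.zeros_like(m); cv2.fillConvexPoly(o,cv2.convexHull(np.argwhere(l==k)[:,::-1].astype(np.int32)),1)
    B=box(.062,.135,-.032,0)
    def mod(q): return p+R.apply(Rn.from_euler('z',q[3]).apply(B)+[q[0],q[1],q[2]])
    def cost(q):
        r=render(W,[mod(q)],True); r[rows:]=0; return 1-np.minimum(r,o).sum()/np.maximum(r,o).sum()
    b=minimize(cost,[0,0,z0,0],method='Nelder-Mead',options=dict(initial_simplex=[[0,0,z0,0],[.004,0,z0,0],[0,.004,z0,0],[0,0,z0+.005,0],[0,0,z0,.03]],xatol=1e-5,fatol=1e-5,maxiter=800))
    print("held: calc centre in tool (mm) dx,dy, underside below TCP(z), yaw",np.round(b.x*[1000,1000,1000,1],3),b.fun,o.sum()); return b.x
if __name__=="__main__": held()
E
python3 held.py
```

```text
held: calc centre in tool (mm) dx,dy, underside below TCP(z), yaw [-0.637 -1.107  9.782  0.01 ] 0.021458327770233154 13687
```

Emit:
jog_arm([
  [[-30,-2,-12,0,0,-0.06],[-60,-4,-24,0,0,-0.13],[-89,-5,-24,0,0,-0.13],[-89,-5,-24,0,0,-0.13]],
])

```text
t: 12.42
tcp_pos: [0.5369, 0.0349, 0.2264]
ee_rot: [0.691, 0.723, 0.001, 0.0]
ft_force: [1.1, 0.6, -3.1]
gripper_width: 0.719
```

Emit:
jog_arm([
  [[-30,-6,-10,0,0,-0.06],[-60,-12,-24,0,0,-0.13],[-88,-17,-24,0,0,-0.13],[-88,-17,-24,0,0,-0.13],[-88,-17,-24,0,0,-0.13]],
])

```text
t: 12.83
tcp_pos: [0.5243, -0.0515, 0.2493]
ee_rot: [0.643, 0.766, 0.001, -0.0]
ft_force: [1.4, 0.7, -2.5]
gripper_width: 0.718
```

```bash
python3 - <<'E'
from held import *
held(); s=get_state(); print(s["tcp_pos"],s["ft_force"]); print(delta([.524,-.0513,.25],down(.174+np.pi/2)))
E
```

```text
held: calc centre in tool (mm) dx,dy, underside below TCP(z), yaw [-1.450e-01 -6.234e+00  9.872e+00  8.000e-03] 0.07686340808868408 14878
[ 0.52431939 -0.05080069  0.24914155] [-0.69384274  0.80541078 -2.83533745]
[-0.4339, -0.4006, -0.86, 0.0011, -0.0025, 0.0012]
```

Emit:
jog_arm([
  [[0,1,35,0,0,0],[0,1,70,0,0,0],[0,1,105,0,0,0],[0,1,130,0,0,0],[0,1,140,0,0,0]],
])

```text
t: 13.3
tcp_pos: [0.5234, -0.0492, 0.105]
ee_rot: [0.642, 0.767, -0.0, -0.003]
ft_force: [-0.5, 0.7, -2.5]
gripper_width: 0.719
```

Emit:
jog_arm([
  [[0,0,4,0,0,0],[0,0,6,0,0,0],[0,0,8,0,0,0],[0,0,8,0,0,0]],
])

```text
t: 13.63
tcp_pos: [0.5262, -0.0509, 0.1031]
ee_rot: [0.642, 0.766, 0.002, 0.001]
ft_force: [0.5, -0.1, -2.7]
gripper_width: 0.717
```

Emit:
jog_arm([
  [[0,0,1,0,0,0],[0,0,2,0,0,0],[0,0,2,0,0,0]],
])

```text
t: 13.88
tcp_pos: [0.5256, -0.0511, 0.1002]
ee_rot: [0.642, 0.766, 0.002, 0.0]
ft_force: [0.7, 0.5, -2.0]
gripper_width: 0.72
```

Emit:
jog_arm([
  [[0,0,0.5,0,0,0],[0,0,1,0,0,0],[0,0,1,0,0,0],[0,0,1,0,0,0]],
])

```text
t: 14.22
tcp_pos: [0.5253, -0.0511, 0.0987]
ee_rot: [0.642, 0.766, 0.001, -0.0]
ft_force: [0.4, 0.6, -2.1]
gripper_width: 0.713
```

Emit:
jog_arm([
  [[0,0,0.5,0,0,0],[0,0,1,0,0,0],[0,0,1,0,0,0],[0,0,1,0,0,0]],
])

```text
t: 14.55
tcp_pos: [0.5254, -0.0511, 0.0983]
ee_rot: [0.642, 0.766, 0.001, 0.0]
ft_force: [-2.9, -0.3, 4.5]
gripper_width: 0.715
```

```bash
python3 - <<'E'
from h import *
for i in range(3):
    s=get_state(); print(np.round(s["tcp_pos"],4),np.round(s["ft_force"],1)); camera("wrist")
print(delta([.524,-.0513,.098],down(.174+np.pi/2)))
E
```

```text
[ 0.5254 -0.0511  0.0983] [-2.9 -0.3  4.5]
[ 0.5254 -0.0511  0.0983] [-2.6 -0.   5.6]
[ 0.5254 -0.0511  0.0983] [-2.1 -0.1  5.4]
[0.0301, -1.4121, 0.2758, 0.0025, -0.0016, 0.0016]
```

Emit:
jog_arm([
  [[0,0,0,0,0,0],[0,0,0,0,0,0],[0,0,0,0,0,0],[0,0,0,0,0,0]],
], gripper=1)

```text
t: 15.03
tcp_pos: [0.5254, -0.0511, 0.0976]
ee_rot: [0.642, 0.766, 0.001, -0.0]
ft_force: [1.0, 0.1, 0.5]
gripper_width: 1.0
```

Emit:
jog_arm([
  [[0,0,-15,0,0,0],[0,0,-50,0,0,0],[0,0,-90,0,0,0],[0,0,-130,0,0,0],[0,0,-130,0,0,0]],
])

```text
t: 15.45
tcp_pos: [0.527, -0.0515, 0.2358]
ee_rot: [0.642, 0.766, 0.004, 0.004]
ft_force: [0.9, -0.7, 0.7]
gripper_width: 1.002
```

```bash
python3 - <<'E'
from wf import *
p=wfit(.5245,-.0513,.087,.174,"pics/w7.png")
plan([([.52,.2,.25],down(.19+np.pi/2)),([.4889,.4792,.2],down(.206+np.pi/2))],lim=(165,.55))
E
```

```text
wrist fit [ 0.5223 -0.0508  0.1761] iou loss 0.017 px [257. 185.] area 9431
[124.4, 18.7, -8.8, 0.004, 0.0, -0.007]
[124.2, 19.6, -8.8, 0.005, 0.0, -0.007]
--
[140.1, 11.1, 25.0, -0.0, 0.0, -0.008]
[139.9, 12.1, 24.9, -0.0, 0.0, -0.008]
--
```

View pics/w7.png

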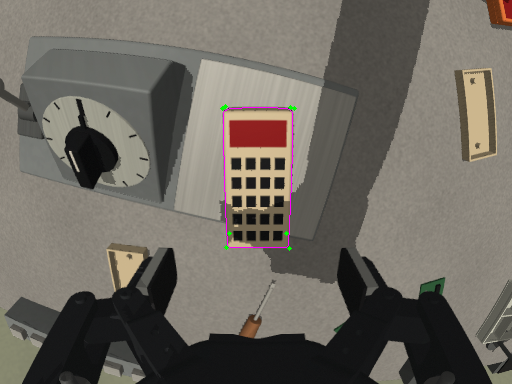

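Emit:
jog_arm([
  [[40,6,-9,0,0,0],[80,12,-9,0,0,0],[124,19,-9,0.004,0,-0.007],[124,19,-9,0.004,0,-0.007]],
])

```text
t: 15.83
tcp_pos: [0.5216, 0.0791, 0.2358]
ee_rot: [0.638, 0.77, -0.0, -0.002]
ft_force: [-0.6, -0.4, -0.6]
gripper_width: 0.998
```

Emit:
jog_arm([
  [[40,7,-9,0,0,0],[80,13,-9,0,0,0],[124,20,-9,0.005,0,-0.007],[124,20,-9,0.005,0,-0.007]],
])

```text
t: 16.17
tcp_pos: [0.5186, 0.2048, 0.2444]
ee_rot: [0.635, 0.772, -0.002, -0.004]
ft_force: [0.5, -0.3, 0.2]
gripper_width: 0.998
```

Emit:
jog_arm([
  [[40,3,8,0,0,0],[80,6,16,0,0,0],[120,9,25,0,0,-0.008],[140,11,25,0,0,-0.008]],
])

```text
t: 16.5
tcp_pos: [0.5022, 0.3421, 0.2179]
ee_rot: [0.633, 0.774, -0.004, -0.004]
ft_force: [0.6, -0.7, -1.0]
gripper_width: 0.999
```

Emit:
jog_arm([
  [[40,3,8,0,0,0],[80,6,16,0,0,0],[120,9,25,0,0,-0.008],[140,12,25,0,0,-0.008],[140,12,25,0,0,-0.008]],
])

```text
t: 16.92
tcp_pos: [0.4862, 0.4822, 0.1929]
ee_rot: [0.629, 0.777, -0.004, -0.003]
ft_force: [0.4, -0.7, 0.1]
gripper_width: 0.999
```

```bash
python3 - <<'E'
from wf import *
p=wfit(.4889,.4792,0,.206)
plan([([p[0],p[1],.009],down(p[2]+np.pi/2))],lim=(199,.55))
E
```

```text
wrist fit [0.4892 0.4792 0.2061] iou loss 0.025 px [253. 180.] area 7007
[-1.6, 4.0, 184.8, -0.01, -0.0, 0.002]
--
```

Emit:
jog_arm([
  [[-1.5,4,40,-0.01,0,0.002],[-1.5,4,80,-0.01,0,0.002],[-1.5,4,120,-0.01,0,0.002],[-1.5,4,150,-0.01,0,0.002],[-1.5,4,160,-0.01,0,0.002]],
])

```text
t: 17.38
tcp_pos: [0.4891, 0.4748, 0.0304]
ee_rot: [0.632, 0.775, -0.002, -0.0]
ft_force: [-0.4, -0.4, -1.2]
gripper_width: 1.002
```

Emit:
jog_arm([
  [[0,0,12,0,0,0],[0,0,24,0,0,0],[0,0,24,0,0,0]],
])

```text
t: 17.63
tcp_pos: [0.4909, 0.4778, 0.0115]
ee_rot: [0.632, 0.775, 0.001, 0.0]
ft_force: [-0.5, 0.2, -0.9]
gripper_width: 1.0
```

```bash
python3 -c "
from h import *
print(delta([.4892,.4792,.010],down(.2061+np.pi/2)))"
```

```text
[1.7336, -1.3607, 1.5431, 0.0024, -0.0014, -0.0029]
```

Emit:
jog_arm([
  [[1.5,-1.5,1,0,0,0],[1.5,-1.5,1,0,0,0]],
])

```text
t: 17.8
tcp_pos: [0.4894, 0.4802, 0.0131]
ee_rot: [0.632, 0.775, 0.003, 0.0]
ft_force: [0.3, 0.1, -0.6]
gripper_width: 0.999
```

Emit:
jog_arm([
  [[0,0,0,0,0,0],[0,0,0,0,0,0],[0,0,0,0,0,0],[0,0,0,0,0,0],[0,0,0,0,0,0]],
], gripper=0.5, force=30)

```text
t: 18.22
tcp_pos: [0.4895, 0.4799, 0.0128]
ee_rot: [0.632, 0.775, 0.003, 0.0]
ft_force: [-0.9, -1.1, 6.5]
gripper_width: 0.714
```

Emit:
jog_arm([
  [[0,0,-10,0,0,0],[0,0,-40,0,0,0],[0,0,-80,0,0,0],[0,0,-120,0,0,0],[0,0,-160,0,0,0]],
])

```text
t: 18.63
tcp_pos: [0.488, 0.4786, 0.1733]
ee_rot: [0.632, 0.775, 0.001, 0.0]
ft_force: [0.4, -0.3, -3.6]
gripper_width: 0.714
```

```bash
python3 - <<'E'
from held import *
s=get_state(); print(s["tcp_pos"],s["ft_force"],s["gripper_width"]); held()
plan([([.52,.2,.25],down(.19+np.pi/2)),([.5228,-.0509,.25],down(.176+np.pi/2))],lim=(150,.55))
E
```

```text
[0.48801211 0.47858991 0.17325789] [ 0.39859545 -0.27603768 -3.56037427] 0.7139009090485848
held: calc centre in tool (mm) dx,dy, underside below TCP(z), yaw [-1.6000e-02 -3.0020e+00  2.1053e+01 -4.0000e-03] 0.022601544857025146 13454
[-140.0, -13.0, -34.6, 0.006, -0.004, 0.007]
[-140.1, -12.2, -34.0, 0.006, -0.004, 0.007]
--
[-123.5, -22.3, 0.0, -0.0, 0.0, 0.007]
[-123.6, -21.4, 0.1, -0.0, 0.0, 0.007]
--
```

Emit:
jog_arm([
  [[-35,-3,-20,0,0,0],[-70,-6,-34,0,0,0],[-105,-10,-34,0.006,-0.004,0.007],[-140,-13,-34,0.006,-0.004,0.007]],
])

```text
t: 19.02
tcp_pos: [0.504, 0.3382, 0.2063]
ee_rot: [0.634, 0.773, -0.001, 0.0]
ft_force: [0.7, -0.7, -3.1]
gripper_width: 0.718
```

Emit:
jog_arm([
  [[-35,-3,-20,0,0,0],[-70,-6,-34,0,0,0],[-105,-10,-34,0.006,-0.004,0.007],[-140,-12,-34,0.006,-0.004,0.007]],
])

```text
t: 19.35
tcp_pos: [0.5196, 0.1982, 0.2408]
ee_rot: [0.637, 0.771, -0.005, -0.0]
ft_force: [0.5, -0.2, -3.5]
gripper_width: 0.714
```

```bash
python3 - <<'E'
from held import *
held(); held(.012,260); held(.02,200)
W=camera("wrist"); i=cv2.resize(W["image"][:,:,::-1],None,fx=1.5,fy=1.5)
p,R=tool()
for z,cl in((.0128,(0,255,0)),(.021,(255,0,255))):
    for q in proj(W,p+R.apply(box(.062,.135,z-.032,z)+[0,-.001,0]),True): cv2.circle(i,tuple(np.round((q+.5)*1.5).astype(int).tolist()),3,cl,-1)
cv2.imwrite("pics/w8.png",i)
plan([([.5228,-.0509,.25],down(.176+np.pi/2))],lim=(150,.55))
E
```

```text
held: calc centre in tool (mm) dx,dy, underside below TCP(z), yaw [  9.197 -47.47   16.508   0.424] 0.19468414783477783 26111
held: calc centre in tool (mm) dx,dy, underside below TCP(z), yaw [  2.129 -39.964   1.162   0.224] 0.1841881275177002 31610
held: calc centre in tool (mm) dx,dy, underside below TCP(z), yaw [ -29.035  -46.424 -102.188    0.537] 0.48483866453170776 195318
[-123.0, -21.9, -4.2, -0.004, 0.003, 0.006]
[-123.1, -21.1, -4.7, -0.005, 0.003, 0.006]
--
```

View pics/w8.png

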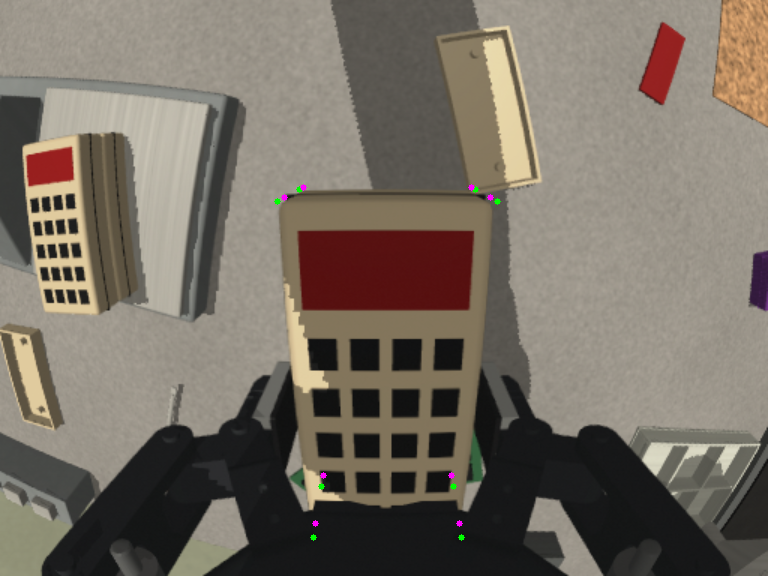

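Emit:
jog_arm([
  [[-30,-5,-4,0,0,0],[-62,-11,-4,0,0,0],[-93,-16,-4,-0.004,0.003,0.006],[-123,-22,-4,-0.004,0.003,0.006]],
])

```text
t: 19.88
tcp_pos: [0.5212, 0.0748, 0.2443]
ee_rot: [0.639, 0.77, -0.003, -0.001]
ft_force: [0.6, 0.1, -2.7]
gripper_width: 0.717
```

Emit:
jog_arm([
  [[-30,-5,-5,0,0,0],[-62,-11,-5,0,0,0],[-93,-16,-5,-0.005,0.003,0.006],[-123,-21,-5,-0.005,0.003,0.006],[-123,-21,-5,-0.005,0.003,0.006]],
])

```text
t: 20.3
tcp_pos: [0.5233, -0.053, 0.2497]
ee_rot: [0.642, 0.766, -0.001, 0.0]
ft_force: [0.1, 0.3, -3.1]
gripper_width: 0.716
```

```bash
python3 - <<'E'
from h import *
camera("side"); s=get_state(); print(s["tcp_pos"],s["ft_force"]); print(delta([.5238,-.0507,.15],down(.176+np.pi/2)))
E
```

```text
[ 0.52332215 -0.05116271  0.24969297] [ 1.06327732  0.03356973 -3.95061229]
[0.3864, 0.5945, 99.6927, -0.0004, 0.0001, -0.0005]
```

Emit:
jog_arm([
  [[0.5,0.5,30,0,0,0],[0.5,0.5,60,0,0,0],[0.5,0.5,85,0,0,0],[0.5,0.5,100,0,0,0],[0.5,0.5,100,0,0,0]],
])

```text
t: 20.77
tcp_pos: [0.5221, -0.0476, 0.146]
ee_rot: [0.641, 0.768, -0.002, -0.003]
ft_force: [-0.5, -0.3, -4.1]
gripper_width: 0.716
```

Emit:
jog_arm([
  [[0,0,4,0,0,0],[0,0,8,0,0,0],[0,0,10,0,0,0],[0,0,10,0,0,0]],
])

```text
t: 21.1
tcp_pos: [0.524, -0.0491, 0.1405]
ee_rot: [0.641, 0.767, 0.0, 0.0]
ft_force: [-0.9, 0.3, -3.3]
gripper_width: 0.714
```

```bash
python3 - <<'E'
from h import *
s=get_state(); print(s["tcp_pos"],s["ft_force"]); print(delta([.5238,-.0507,.132],down(.176+np.pi/2)))
E
```

```text
[ 0.52396946 -0.049109    0.14047142] [-0.89785943  0.27711357 -3.32591961]
[-1.5328, -0.4562, 8.4716, 0.0009, 0.0004, 0.002]
```

Emit:
jog_arm([
  [[-1,-0.5,1,0,0,0],[-1,-0.5,2,0,0,0],[-1,-0.5,3,0,0,0],[-1,-0.5,3,0,0,0]],
])

```text
t: 21.43
tcp_pos: [0.5233, -0.0505, 0.1369]
ee_rot: [0.642, 0.767, -0.0, 0.0]
ft_force: [0.5, -0.0, -3.2]
gripper_width: 0.719
```

Emit:
jog_arm([
  [[0,0,1,0,0,0],[0,0,2,0,0,0],[0,0,2,0,0,0],[0,0,2,0,0,0]],
])

```text
t: 21.77
tcp_pos: [0.5233, -0.0504, 0.1349]
ee_rot: [0.642, 0.767, -0.0, 0.0]
ft_force: [-0.6, -0.0, -3.1]
gripper_width: 0.716
```

```bash
python3 - <<'E'
from h import *
s=get_state(); print(s["tcp_pos"],s["ft_force"]); print(delta([.5238,-.0507,.132],down(.176+np.pi/2)))
E
```

```text
[ 0.5232767  -0.05044735  0.13486672] [-5.72341284e-01 -1.18168432e-04 -3.11374804e+00]
[-0.3407, 0.4706, 2.8668, -0.0001, 0.0002, 0.0016]
```

Emit:
jog_arm([
  [[0,0,1,0,0,0],[0,0,1.5,0,0,0],[0,0,1.5,0,0,0],[0,0,1.5,0,0,0]],
])

```text
t: 22.1
tcp_pos: [0.5233, -0.0504, 0.1334]
ee_rot: [0.642, 0.767, -0.0, 0.0]
ft_force: [0.7, 0.1, -2.9]
gripper_width: 0.716
```

Emit:
jog_arm([
  [[0,0,0.5,0,0,0],[0,0,1,0,0,0],[0,0,1,0,0,0],[0,0,1,0,0,0]],
])

```text
t: 22.43
tcp_pos: [0.5233, -0.0504, 0.1324]
ee_rot: [0.642, 0.767, -0.0, 0.0]
ft_force: [0.3, 0.0, -2.1]
gripper_width: 0.718
```

Emit:
jog_arm([
  [[0,0,0.5,0,0,0],[0,0,1,0,0,0],[0,0,1,0,0,0],[0,0,1,0,0,0]],
])

```text
t: 22.77
tcp_pos: [0.5233, -0.0505, 0.1319]
ee_rot: [0.642, 0.767, 0.0, 0.0]
ft_force: [-2.8, -0.4, 2.7]
gripper_width: 0.718
```

Emit:
jog_arm([
  [[0,0,0,0,0,0],[0,0,0,0,0,0],[0,0,0,0,0,0],[0,0,0,0,0,0],[0,0,0,0,0,0]],
], gripper=1)

```text
t: 23.18
tcp_pos: [0.5234, -0.0505, 0.1314]
ee_rot: [0.642, 0.767, -0.0, 0.0]
ft_force: [-0.7, 0.3, 0.6]
gripper_width: 1.003
```

Emit:
jog_arm([
  [[0,0,-15,0,0,0],[0,0,-50,0,0,0],[0,0,-90,0,0,0],[0,0,-120,0,0,0],[0,0,-120,0,0,0]],
])

```text
t: 23.6
tcp_pos: [0.5247, -0.0506, 0.258]
ee_rot: [0.642, 0.767, 0.002, 0.004]
ft_force: [1.9, 0.4, 1.8]
gripper_width: 1.005
```

```bash
python3 - <<'E'
from wf import *
p=wfit(.5223,-.0508,.119,.176)
T=camera("top");S=camera("side")
print([(np.round(d["pixel"]).tolist(),round(d["conf"],2)) for d in recognise("weigh_lever_tip",T)],[(np.round(d["pixel"]).tolist(),round(d["conf"],2)) for d in recognise("weigh_lever_tip",S)])
W=camera("wrist"); cv2.imwrite("pics/w9.png",cv2.resize(W["image"][:,:,::-1],None,fx=1.5,fy=1.5))
cv2.imwrite("pics/end.png",np.hstack([cv2.resize(c["image"][v:v+100,u0:u0+80,::-1],(400,500),interpolation=cv2.INTER_CUBIC) for c,v,u0 in((T,130,380),(S,95,260))]))
E
```

```text
wrist fit [ 0.521  -0.05    0.1786] iou loss 0.017 px [256. 189.] area 10008
[] [([321.0, 114.0], 0.41), ([297.0, 160.0], 0.29)]
```

```bash
python3 - <<'E'
from h import *
plan([([.41,-.355,.25],down(1.516))],lim=(165,.55))
E
```

```text
[-139.9, -82.5, 0.1, -0.001, -0.0, 0.116]
[-148.6, -65.7, 0.1, -0.001, -0.0, 0.116]
--
```

Emit:
jog_arm([
  [[-35,-20,0,0,0,0.03],[-70,-41,0,0,0,0.06],[-105,-62,0,0,0,0.116],[-140,-82,0,0,0,0.116],[-140,-82,0,0,0,0.116]],
], gripper=0)

```text
t: 24.32
tcp_pos: [0.4648, -0.2076, 0.2504]
ee_rot: [0.687, 0.727, -0.001, -0.0]
ft_force: [-0.2, -0.2, 0.2]
gripper_width: 0.3
```

Emit:
jog_arm([
  [[-37,-16,0,0,0,0.03],[-74,-33,0,0,0,0.06],[-111,-50,0,0,0,0.116],[-149,-66,0,0,0,0.116],[-149,-66,0,0,0,0.116]],
])

```text
t: 24.73
tcp_pos: [0.408, -0.3603, 0.2497]
ee_rot: [0.728, 0.686, -0.001, -0.001]
ft_force: [0.6, -0.6, 0.1]
gripper_width: -0.002
```

```bash
python3 - <<'E'
from h import *
W=camera("wrist"); S=camera("side"); T=camera("top"); s=get_state(); print(s["tcp_pos"],np.round(s["joints"],2),s["gripper_width"])
print("pred",proj(W,[[.4597,-.3619,.128]],True))
px={}
for nm,c in(("W",W),("S",S),("T",T)):
    r=recognise("weigh_lever_tip",c); print(nm,[(np.round(d["pixel"],1).tolist(),round(d["conf"],2)) for d in r])
    # bright grey ball candidates
g=cv2.cvtColor(W["image"],cv2.COLOR_RGB2GRAY); q=proj(W,[[.4597,-.3619,.128]],True)[0].astype(int)
cr=g[max(q[1]-45,0):q[1]+45,max(q[0]-45,0):q[0]+45]
print(cv2.HoughCircles(cv2.medianBlur(cr,3),cv2.HOUGH_GRADIENT,1,20,param1=80,param2=12,minRadius=6,maxRadius=25), "offset",q-45)
E
```

```text
[ 0.41031206 -0.35542471  0.25050789] [-0.71  0.08  0.21  1.7   0.   -0.66] 0.004935903711467543
pred [[257.71112049 237.42782729]]
W [([273.1, 235.5], 0.8)]
S []
T [([444.5, 194.1], 0.56), ([397.1, 177.1], 0.52), ([376.6, 110.2], 0.44)]
[[[54.5 46.5 14.3]
  [81.5 79.5  6.9]
  [41.5 19.5  9.4]
  [25.5 60.5  7.1]
  [53.5 72.5  6.9]]] offset [212 192]
```

```bash
python3 - <<'E'
from h import *
W=camera("wrist")
for q in((266.5,238.5),(273,235.5)): print(onz(W,q,.132,True))
print(delta([.415,-.355,.118],down(1.516)))
E
```

```text
[ 0.46364359 -0.34692696  0.132     ]
[ 0.46067716 -0.34040873  0.132     ]
[-0.4088, 3.8128, 133.4851, 0.0001, 0.0, 0.0024]
```

```bash
python3 - <<'E'
from h import *
W=camera("wrist"); T=camera("top")
q=proj(W,[[.461,-.356,.132]],True)[0].astype(int); g=cv2.cvtColor(W["image"],cv2.COLOR_RGB2GRAY)
cr=g[q[1]-45:q[1]+45,q[0]-45:q[0]+45]
for c in cv2.HoughCircles(cv2.medianBlur(cr,3),cv2.HOUGH_GRADIENT,1,20,param1=80,param2=12,minRadius=11,maxRadius=17)[0][:2]:
    print(c,onz(W,c[:2]+q-45,.132,True))
for d in recognise("weigh_lever_tip",W): print(d["conf"],d["pixel"],onz(W,d["pixel"],.132,True))
m=[d for d in trace("weigh_lever_tip",W)]
for d in m[:2]: print(d["conf"],d["mask"].sum(),np.argwhere(d["mask"]).min(0),np.argwhere(d["mask"]).max(0))
q=(446,197); gT=cv2.cvtColor(T["image"],cv2.COLOR_RGB2GRAY)[182:212,431:461]; print(onz(T,q,.132)+[-.0027,.0016,0])
print(cr[20:70:4,20:80:4])
E
```

```text
[48.5 43.5 13. ] [ 0.45905793 -0.35265318  0.132     ]
0.82 [260.1, 231.1] [ 0.45531697 -0.35286909  0.132     ]
0.61 361 [222 248] [242 274]
[ 0.45830134 -0.35768501  0.132     ]
[[133 133  85  59  50  50  51  51  51  51  50  49  48  74  75]
 [133 133  84  59  50  49  51  51  51  51  49  50  47  75  74]
 [133 133  92  88  60  87  88  59  52  51  50  49  47  75  74]
 [133 134  91  88  89  89  75  79  78  58  50  50  45  75  75]
 [133 133  92  88  77  80  88  90  89  88  61  49  51  75  75]
 [132 134  93  89  83  88  92  96  95  93  83  50  50  75  75]
 [130 131 101  89  81  92  95 104 100  97  85  48  57  75  75]
 [130 131  98  96  99  99  22  75  95  84  83  48  57  76  74]
 [131 131  96  97  99  99  22  75  85  84  68  49  66  75  73]
 [123  25  26  94  99  99  20  70  85  84  22  23  43  73  73]
 [ 25  26  26  99  99  99  19  49  84  84  21  22  22  59  73]
 [ 25  24  22  99  99  85  18  49  84  85  21  22  22  80  76]
 [ 22  23  22  98  89  85  19  49  84  85  22  22  22  34 132]]
```

Emit:
jog_arm([
  [[1,4,40,0,0,0],[1,4,80,0,0,0],[1,4,115,0,0,0],[1,4,132,0,0,0],[1,4,132,0,0,0]],
])

```text
t: 25.7
tcp_pos: [0.4131, -0.353, 0.115]
ee_rot: [0.726, 0.688, -0.0, -0.003]
ft_force: [0.5, 0.8, -0.1]
gripper_width: 0.004
```

Emit:
jog_arm([
  [[0,10,0,0,0,0],[0,20,0,0,0,0],[0,30,0,0,0,0],[0,40,0,0,0,0],[0,50,0,0,0,0]],
])

```text
t: 26.12
tcp_pos: [0.4664, -0.3578, 0.1206]
ee_rot: [0.726, 0.688, 0.0, 0.001]
ft_force: [-1.2, -0.4, 0.6]
gripper_width: -0.002
```

Emit:
jog_arm([
  [[0,10,0,0,0,0],[0,20,0,0,0,0],[0,30,0,0,0,0],[0,36,0,0,0,0],[0,36,0,0,0,0]],
])

```text
t: 26.53
tcp_pos: [0.5018, -0.3593, 0.119]
ee_rot: [0.726, 0.688, 0.0, -0.0]
ft_force: [0.0, 0.3, -0.0]
gripper_width: -0.003
```

```bash
python3 -c "
from h import *
s=get_state(); print(s['tcp_pos'],s['ft_force']); print(delta([.511,-.359,.118],down(1.516)))"
```

```text
[ 0.50180657 -0.35927279  0.11897903] [ 0.01045949  0.31111657 -0.04506162]
[0.7647, 9.1656, 0.979, -0.0, -0.0002, 0.0012]
```

Emit:
jog_arm([
  [[0,3,0,0,0,0],[0,6,0,0,0,0],[0,9,0,0,0,0],[0,9,0,0,0,0]],
])

```text
t: 26.87
tcp_pos: [0.5081, -0.3599, 0.1194]
ee_rot: [0.726, 0.687, -0.001, -0.001]
ft_force: [-7.1, 0.4, 1.1]
gripper_width: 0.002
```

Emit:
jog_arm([
  [[0,2,0,0,0,0],[0,4,0,0,0,0],[0,4,0,0,0,0]],
])

```text
t: 27.12
tcp_pos: [0.5087, -0.3599, 0.1192]
ee_rot: [0.727, 0.687, -0.003, -0.004]
ft_force: [-25.8, 2.4, 7.8]
gripper_width: -0.001
```

Emit:
jog_arm([
  [[0,-10,0,0,0,0],[0,-30,0,0,0,0],[0,-55,0,0,0,0],[0,-80,0,0,0,0],[0,-80,0,0,0,0]],
])

```text
t: 27.53
tcp_pos: [0.4306, -0.3556, 0.1201]
ee_rot: [0.727, 0.687, -0.0, -0.0]
ft_force: [0.5, 0.2, -0.1]
gripper_width: -0.004
```

Emit:
jog_arm([
  [[0,0,-40,0,0,0],[0,0,-80,0,0,0],[0,0,-120,0,0,0],[0,0,-130,0,0,0],[0,0,-130,0,0,0]],
])

```text
t: 27.95
tcp_pos: [0.4348, -0.3566, 0.254]
ee_rot: [0.726, 0.688, 0.001, 0.004]
ft_force: [0.0, -0.4, -0.7]
gripper_width: 0.001
```

```bash
python3 - <<'E'
from wf import *
W=camera("wrist"); s=get_state(); print(s["tcp_pos"],s["ft_force"])
for d in recognise("weigh_lever_tip",W): print(d["conf"],d["pixel"],onz(W,d["pixel"],.132,True))
T=camera("top"); S=camera("side")
for nm,c in(("T",T),("S",S)):
    for d in recognise("weigh_lever_tip",c): print(nm,d["conf"],d["pixel"],onz(c,d["pixel"],.132))
    print(nm,"ball on/off predicted",proj(c,[[.5367,-.3600,.131],[.4607,-.356,.131]]).round(1).tolist())
# stack: silhouette of column in side/top vs model of three
from m1 import seg
for nm,c in(("T",T),("S",S)):
    X=proj(c,[[.5237,-.052,.151]])[0]
    a=seg(c,X); 
    print(nm,fit([(c,a)],[box(.135,.062,0,.096)],.055,[.524,-.052,.176]))
# knob: white line / pointer pixels in top picture
k=u
v=np.cross(n,u); best=[]
D=DIAL+[.0027,-.0016,0]
g=cv2.cvtColor(T["image"],cv2.COLOR_RGB2GRAY).astype(np.float32)
for th in np.arange(-2.6,2.6,.05):
    k=np.cos(th)*u+np.sin(th)*v; y=np.cross(n,k)
    P=[D+n*.036+k*a for a in np.linspace(.008,.028,12)]; Q=[D+n*.036+k*a+y*b for a in np.linspace(.008,.028,12) for b in(-.006,.006)]
    f=lambda Z: cv2.remap(g,proj(T,Z).astype(np.float32).reshape(-1,1,2),None,cv2.INTER_LINEAR).mean()
    best.append((f(P)-f(Q),th))
print(sorted(best)[-4:])
E
```

```text
[ 0.43443711 -0.3562918   0.2513625 ] [-1.03297774 -0.44222346 -0.87745364]
0.45 [262.9, 229.7] [ 0.47961344 -0.35294468  0.132     ]
T 0.65 [442.8, 174.4] [ 0.52589483 -0.35590313  0.132     ]
T ball on/off predicted [[443.7, 170.7], [444.7, 197.2]]
S ball on/off predicted [[303.8, 110.1], [321.1, 114.5]]
T (array([ 0.52624263, -0.05234535,  0.17029163]), np.float64(0.0375746488571167))
S (array([ 0.53718543, -0.05392962,  0.03279923]), np.float64(0.4063640236854553))
[(np.float32(42.920734), np.float64(-0.05000000000000915)), (np.float32(55.817795), np.float64(-0.20000000000000862)), (np.float32(59.266197), np.float64(-0.10000000000000897)), (np.float32(62.02832), np.float64(-0.1500000000000088))]
```

Emit:
jog_arm([
  [[40,10,0,0,0,0],[80,20,0,0,0,0],[120,35,0,0,0,0],[120,35,0,0,0,0],[120,35,0,0,0,0]],
])

```text
t: 28.77
tcp_pos: [0.4758, -0.2359, 0.2492]
ee_rot: [0.725, 0.689, -0.0, -0.0]
ft_force: [-0.5, -0.3, 0.4]
gripper_width: -0.002
```

```bash
python3 - <<'E'
from wf import *
camera("wrist");W=camera("wrist"); print(get_state()["tcp_pos"],get_state()["ft_force"])
g=cv2.cvtColor(W["image"],cv2.COLOR_RGB2GRAY).astype(np.float32); v=np.cross(n,u)
f=lambda Z: cv2.remap(g,proj(W,np.array(Z),True).astype(np.float32).reshape(-1,1,2),None,cv2.INTER_LINEAR).mean()
# 1) ticks: joint fit of dial centre offset and rotation; 11 short ticks + zero
r=np.linspace(.056,.066,8)
def ticks(q):
    s=0
    for i in range(1,12):
        if i==6: continue
        th=q[0]+i*np.pi/6; k=np.cos(th)*u+np.sin(th)*v; y=np.cross(n,k); C=DIAL+q[1]*u+q[2]*v
        s+=f([C+k*a for a in r])-.5*f([C+k*a+y*b for a in r for b in(-.005,.005)])*2
    return s/10
best=min(((ticks((a,b,c)),a,b,c) for a in np.arange(-.12,.13,.02) for b in np.arange(-.006,.0061,.001) for c in np.arange(-.006,.0061,.001)))
b=minimize(ticks,best[1:],method='Nelder-Mead',options=dict(initial_simplex=[best[1:]]+[np.array(best[1:])+d for d in([.02,0,0],[0,.001,0],[0,0,.001])])); print("ticks rot,du,dv",b.x.round(4),b.fun)
C=DIAL+b.x[1]*u+b.x[2]*v
# 2) white line on bar top: brightest pixels along radius, centroid across the bar
for hgt in(.0355,):
    out=[]
    for a in np.linspace(.006,.029,24):
        ys=np.linspace(-.008,.008,65); P=np.array([C+n*hgt+u*a+v*t for t in ys])
        vals=cv2.remap(g,proj(W,P,True).astype(np.float32).reshape(-1,1,2),None,cv2.INTER_LINEAR).ravel(); w=np.clip(vals-vals.min()-.5*np.ptp(vals),0,None)
        out.append((a,(w*ys).sum()/w.sum(),np.ptp(vals)))
    o=np.array(out); print((o*[1000,1000,1]).round(1)[::3].tolist()); o=o[o[:,2]>60]
    s=np.polyfit(o[:,0],o[:,1],1); print("white line angle",np.arctan(s[0]),"offset at axis mm",s[1]*1000,"=> knob",np.arctan(s[0])-b.x[0])
E
```

```text
[ 0.47503199 -0.23791409  0.24918197] [ 0.16379078  0.47305317 -0.55611189]
ticks rot,du,dv [-0.0014 -0.0012 -0.0023] -68.3711166381836
[[6.0, 0.4, 68.3], [9.0, 0.6, 75.6], [12.0, 1.0, 83.8], [15.0, 1.0, 84.3], [18.0, 1.0, 84.0], [21.0, 1.2, 83.7], [24.0, 0.3, 98.9], [27.0, 0.4, 112.6]]
white line angle -0.011391610690328279 offset at axis mm 0.9150056230175172 => knob -0.009942996399976707
```

```bash
python3 -c "
from station import *
print(hand_in())"
```

```text
the job is handed in; nothing more can be done
None
```

The job is done and handed in, at about 29 s of the 72 s allowed. `hand_in` reported no verdict, so what follows rests on my own checks.

- **Tare knob:** I gripped the bar, turned it 1.047 rad clockwise and let go. The last wrist-camera measurement put it at about -0.01 rad from zero, and a picture taken after release showed the pointer on the zero mark.
- **Column:** The two calculators were set down on first contact, at 3–5 N. Wrist-camera fits put the first at (523.9, -51.4) mm, the second at (522.3, -50.8) mm and the third at (521.0, -50.0) mm. That is at most 2 mm and 0.01 rad between neighbours. I did not measure the first one again once it was covered.
- **Weigh lever:** I pushed it until it met its stop, where the force rose to about 26 N, then backed off. The top camera's ball position agrees with it being fully over.
- **Robot:** It was clear of everything, with near-zero wrist force, when I handed in.

**Disagreements and failed checks:**
- The top and side cameras differ from the wrist camera by about 3 mm. I used the wrist camera.
- A cruder top-view reading of the knob gave about -0.1 to -0.15 rad, outside the limit. I judged it less reliable than the wrist measurement and set it aside.
- The side-camera fit of the finished column failed from bad segmentation. The top-camera fit was good.
- Late on, the wrist network put the lever tip mid-way, but with low confidence.
- The picture limit was reached, so the finished stack was checked only by measurement and not viewed. I made no final check of the loose parts; no contact with them showed.

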